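Lock the buffer nuts of the vibrating mould table

ROBOT

A 6-joint arm with a two-finger parallel gripper is mounted at the origin on the work surface. World frame = base frame: x ahead of the robot, y to its left, z up, the work surface at z = 0. Lengths are in m, angles in rad, forces in N, time in s.
With the tool pointing down it reaches from about 0.35 to 0.975 m from the base axis. Payload 4.9 kg.
Tool frame: the origin (TCP) lies on the centre line of the jaws, within the pads' length; the fingertips stand 11 mm ahead of it and the grasp point (between the pads) lies 8 mm behind it; z points along the fingers, y is the direction in which the jaws open and shut (so a half turn about z gives the same grasp; the last joint's range is limited). The gripper opens to 85 mm and grips with 20 to 120 N. Pads are 22 mm wide; open, the fingers measure 114 mm over their backs; the gripper's body (76 mm by 85 mm) begins 54 mm behind the grasp point. The pads swing forward as they close: fully open they stand 13 mm farther back than shut.
Start: joints at [-1.234, 0.053, 1.613, -0, 1.476, -0.119], TCP at [0.275, -0.561, 0.242] pointing down, gripper open.
Joint ranges: [-3.01, 3.01], [-1.01, 2.22], [0.06, 2.58], [-1.02, 4.17], [0.09, 2.62], [-3.14, 3.14]. Speed limits (rad/s): [2.57, 2.57, 3.14, 3.14, 3.14, 3.14].

INTERFACE

Orientations are given as a rotation vector (axis times angle).
In Python, from station import ctrl gives the robot as it stands.
- The arm moves only by the tool send_rows, never from a script. Its argument "series" is a list of rows, each an object of numbers: "tx", "ty", "tz": the shift along the tool's x, y, z in cm; "wx", "wy", "wz": the turn, a rotation vector about the tool's x, y, z in rad; "jaw": the closure, from 0 (fully open) to 1 (shut). In form: [{"tx": .., "ty": .., "tz": .., "wx": .., "wy": .., "wz": .., "jaw": ..}, ...]. A call has 1 to 5 rows; each row shifts and turns the pose as measured when the row begins, along the tool's axes as they then stand; what a row does not reach is not made up. A row lasts 1/8 s, in which the tool goes at most 62.5 mm and 10.7 degrees, less where a joint would pass 70% of its speed; a pose out of reach is approached as far as the arm can. A call is refused whole if a number of a shift passes 6.25 or a number of a turn 0.188, either way. A call with a gripper value outside its range is refused whole. The fingers move at their own pace and stop on an object; "squeeze" is the grip in N (left out, the last holds). Time passes only in rows, so rows that do not move let the fingers close. It gives the time, the measured TCP pose, the force and the opening at its end, in the units of the state.
- ctrl.get_obs(): the state, without advancing time (a new reading comes with each control period).
- ctrl.get_image(name): name is "scene" or "top"; returns the picture (400x640x3 uint8, red, green, blue); there is no depth.
- ctrl.camera_info(name): a dict with "mtx" (3x3 intrinsics, pixels), "R" (3x3) and "t" (3): a world point X has camera coordinates R X + t. Camera axes: x right, y down, z forward; pixel columns grow to the right and rows downward; lengths in m; the calibration is good to about 2 mm. A picture is of the moment at which its call begins. camera_info takes no time and is no camera call.
- ctrl.finish_job(): hands the job in, once; it reports no verdict.
The state is a dict: "t": time; "q": joint angles; "dq": joint speeds; "effort": joint torques, N m; "tool_pos": TCP position; "tool_rot": TCP orientation; "contact_force": force on the tool from outside, world axes, zero at the start; "wrist_torque": the same for the moment, N m; "opening": finger opening in m.
Only numpy, scipy, OpenCV 4.12 (cv2) and the standard library are available. Lean on these libraries where they do the work, as an engineer would, in place of code of your own. Each camera call takes 0.05 s, during which the arm holds its last target.

TASK

One stud of the mould vibrating table stands bare: run its tall upper nut down onto the thin setting nut and tighten it firmly, to about 0.5 N m, so that the two lock, without turning the setting nut, which must stay where it was set. Then put the black cap back over the stud, fully down on the deck, and leave the other things where they are.

Things in the scene. Friction and masses are not known exactly. Their poses are not given: they have to be found in the camera images.
- lock_nut: the tall upper nut on the bare stud: plain steel hexagon 24 mm across flats, 27.7 mm across corners, 24 mm high, axis upright, flats 13.9 mm long. Origin: centre of the hexagon's underside, on the stud's axis; z up; x square to one pair of flats. Right-hand thread, 3.2 mm a turn: clockwise seen from above goes down. Under it is its captive washer
- lock_nut_mid (a point): the centre of the tall nut, half-way up, where it is gripped. It runs down with 0.1 N m of drag. Once its washer bites, the torque to turn it jumps to 0.25 N m and climbs by 0.15 N m for every further 0.1 rad: 0.5 N m after 0.17 rad; from 0.9 N m (0.43 rad) it drags the setting nut along. Held still, up to 0.2 N m less is felt. It stays tight when let go
- nut_washer: the captive dished washer under the tall nut, 29.6 mm across, 2 mm thick; origin at the centre of its underside, z up. It starts 1.7 to 4.6 mm above the setting nut's top and turns and runs down with the tall nut until it bites, somewhere 0 to 1.2 mm above that top (this differs each time and does not show); then it stands still and the nut turns on it
- washer_tab (a point): the small tab on the washer's rim, level with its top, 13.9 mm from the axis; it points to the same corner of the tall nut until the washer bites. When the nut is tight, the tab has fallen behind that corner by more than 1.5 mm (0.11 rad)
- nut_corner (a point): the foot of that corner of the tall nut, 13.9 mm from the axis, level with the washer's top; at the start it is exactly at the tab
- setting_nut: the thin lower nut on the same stud: steel hexagon, also 24 mm across flats, 10 mm high; origin at the centre of its underside, 4 mm above the deck; its top is 14 mm above the deck. It must not be turned; fingers that reach below the tall nut and its washer can grip it by mistake
- setting_corner (a point): one corner of the setting nut, half-way up it, 13.9 mm from the stud's axis; it moves only if that nut is turned
- stud: the bare upright threaded stud, 16 mm thick, fixed at one of the four corners of the deck; origin on its axis at the deck's surface, z up. Its top is 47 mm above the deck. At its foot is a fixed coned seat ring 33 mm across and 4 mm high, over which the cap fits
- cap_mid (a point): the centre, half-way up, of the loose black cap: a smooth round cup turned mouth down, 42 mm across outside, about 35 mm inside, 54 mm high (50 mm deep inside), about 30 g, standing on the deck between the studs; z up. Fully down over the stud it stands on the deck, its centre 27 mm above it and on the stud's axis
- shaker: the vibrating table, fixed to the bench: a steel deck 290 by 390 mm, its top 100 mm above the bench, on a housing with rubber buffers. Origin: on the bench under the deck's centre; z up; its studs stand at x = +-90 mm, y = +-140 mm of its frame. Three of them wear caps like the loose one. Low stops 10 mm high stand along its edges
- spanner: bystander: a spanner lying on the deck, to be left alone; origin on its underside
- mould_a: bystander: a filled chocolate mould on the bench; origin on its underside
- mould_b: bystander: an empty chocolate mould on the bench; origin on its underside
- scraper: bystander: a wide scraper on the bench; origin on its underside
- bowl: bystander: a steel bowl on the bench; origin under its centre
- bean_jar: bystander: a jar on the bench, 120 mm high; origin under its centre
- nozzle: bystander: a small steel piping nozzle standing on the deck, 42 mm high; origin under its centre
Not all that is in view belongs to the job. Leave any green or pink look-alike of the part that bears cap_mid alone.

How it is judged:
On the way:
1. the tall nut has been tightened against the setting nut and let go (distance between nut_corner and washer_tab above 0.0015 m and z of nut_washer in the frame of setting_nut below 0.0115 m and contact force between the fingers and lock_nut below 0.5 N), for 0.2 s.
At the end, for the whole second after the job is handed in: the washer is down on the setting nut (within 1.5 mm) and the tall nut turned on it by over 0.11 rad (1.5 mm at the corner); the setting nut's corner within 2 mm of its start; the cap over the bare stud, upright within 0.08 rad, its axis within 4 mm of the stud's, its foot within 3 mm of the deck (distance between nut_corner and washer_tab above 0.0015 m and z of nut_washer in the frame of setting_nut below 0.0115 m and distance of setting_corner from where it was at the start of the episode below 0.002 m and horizontal distance between cap_mid and stud below 0.004 m and z of cap_mid in the frame of stud below 0.03 m and angle between cap_mid's own z axis and vertical below 0.08 rad); the robot touches nothing.
It fails at once if the setting nut is turned by more than 0.14 rad (its corner moves more than 2 mm) (distance of setting_corner from where it was at the start of the episode above 0.002 m).
It fails at once if a bystander is shifted by more than 30 mm (distance of any of spanner, mould_a, mould_b, scraper, bowl, bean_jar, nozzle from where it was at the start of the episode above 0.03 m).
It also fails if it takes over 72 s, if anything falls off the work surface, if the arm or the gripper's body presses on something with over 40 N, if the wrist force passes 120 N, or if a joint passes its speed limit or range.

## Working session

There is one attempt and no reset: what is moved stays moved. The work goes in short steps, Python scripts to look and compute and a tool call to move; the robot and the scene stay as the last step left them, time stands still between calls to the robot, and variables do not carry over. Pictures are saved under pics/ and viewed, and the job is handed in when it is done.

Besides the shell and the picture viewer there is one more tool, called after "Request:" as name(argument=value, ...), one argument or row to a line, values as JSON. send_rows: Moves the arm, as the interface text tells. Its arguments: {"type":"object","properties":{"series":{"type":"array"},"squeeze":{"type":"number"}},"required":["series"]}

```bash
mkdir -p pics; ls; python3 - <<'E'
from station import ctrl
import cv2
o=ctrl.get_obs(); print({k:(v if not hasattr(v,'round') else v) for k,v in o.items()})
for n in("scene","top"):
    im=ctrl.get_image(n); cv2.imwrite(f"pics/{n}0.png",im[:,:,::-1])
    print(n,ctrl.camera_info(n))
E
```

```text
pics
{'t': 0.0, 'q': array([-1.23397410e+00,  5.33718324e-02,  1.61428823e+00,  1.21634299e-05,
        1.47600494e+00, -1.19000579e-01]), 'dq': array([-0.00033175, -0.00094165, -0.00161979, -0.00043579,  0.00086004,
        0.00045408]), 'effort': array([-2.28924684e-03, -3.93692458e+01, -3.70173669e+01, -2.39386800e-04,
        7.08375723e-03,  4.12269983e-06]), 'tool_pos': array([ 0.27492939, -0.56061609,  0.24105716]), 'tool_rot': array([-3.05834471e+00, -7.09354689e-01,  3.34704685e-04]), 'contact_force': array([0.5525814 , 0.28500823, 0.89528228]), 'wrist_torque': array([-0.01984661, -0.01828704,  0.05531379]), 'opening': 0.08509841968022822}
scene {'mtx': array([[453.23020197,   0.        , 317.68666853],
       [  0.        , 453.23020197, 196.79028301],
       [  0.        ,   0.        ,   1.        ]]), 'R': array([[-0.78667519,  0.61736395,  0.001976  ],
       [ 0.34686627,  0.44463709, -0.8258218 ],
       [-0.51071121, -0.64896811, -0.5639277 ]]), 't': array([ 0.36019252, -0.08036673,  1.54851134])}
top {'mtx': array([[500.11263966,   0.        , 318.88552024],
       [  0.        , 500.11263966, 214.60307734],
       [  0.        ,   0.        ,   1.        ]]), 'R': array([[-0.00664628, -0.99994471,  0.00814938],
       [-0.99904246,  0.00628742, -0.04329706],
       [ 0.04324343, -0.00842934, -0.999029  ]]), 't': array([-0.01182931,  0.46210031,  1.45882205])}
```

View pics/scene0.png

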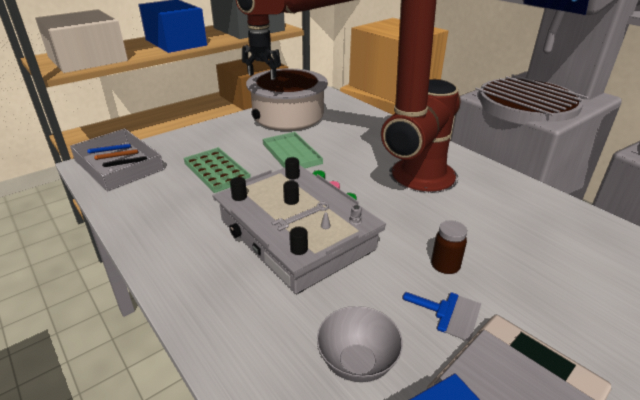

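View pics/top0.png

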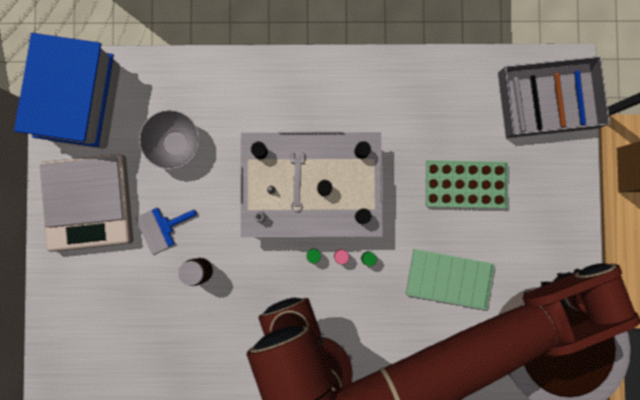

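The scene view shows the table with the bare stud at about (356,213), the nozzle at (326,220), the loose cap at (291,192) and the spanner between them. The top view has the bare stud at (261,217), nozzle (270,190), loose cap (324,187), and green/pink look-alikes on the bench. Next I zoom in.

```bash
cat > h.py <<'E'
import numpy as np, cv2
from station import ctrl
def cam(n):
    c=ctrl.camera_info(n); return c['mtx'],c['R'],c['t']
def ray(n,u,v):
    K,R,t=cam(n); d=R.T@np.linalg.solve(K,[u,v,1.]); return -R.T@t, d/np.linalg.norm(d)
def onz(n,u,v,z):
    o,d=ray(n,u,v); return o+d*(z-o[2])/d[2]
def proj(n,X):
    K,R,t=cam(n); p=K@(R@np.asarray(X,float)+t); return p[:2]/p[2]
def crop(im,x0,y0,x1,y1,f,name):
    cv2.imwrite('pics/'+name,cv2.resize(im[y0:y1,x0:x1,::-1],None,fx=f,fy=f,interpolation=cv2.INTER_CUBIC))
E
python3 - <<'E'
from h import *
a=cv2.imread('pics/top0.png')[:,:,::-1]; b=cv2.imread('pics/scene0.png')[:,:,::-1]
crop(a,235,125,395,245,5,'topc.png'); crop(b,310,180,400,260,8,'scc.png')
# black blobs
for n,im,box in(('top',a,(235,125,395,245)),('scene',b,(210,140,400,290))):
    x0,y0,x1,y1=box
    m=(im[y0:y1,x0:x1].max(2)<50).astype('uint8')
    k,l,s,c=cv2.connectedComponentsWithStats(m)
    for i in range(1,k):
        if s[i,4]>60: print(n,s[i]+[x0,y0,0,0,0],c[i]+[x0,y0])
E
```

```text
top [252 142  16  17 206] [259.30097087 150.29126214]
top [355 142  16  17 201] [362.30845771 149.88059701]
top [318 181  14  15 162] [324.36419753 187.80864198]
top [355 209  17  15 179] [363.03910615 216.09497207]
scene [386 140  14  14 137] [394.10218978 145.25547445]
scene [285 158  15  21 260] [291.97692308 168.01538462]
scene [390 161  10  22 150] [395.55333333 172.18666667]
scene [230 176  17  25 324] [238.26234568 188.43518519]
scene [284 181  15  23 295] [290.72542373 192.18305085]
scene [230 223  12  15 106] [235.5754717  230.26415094]
scene [290 227  18  28 412] [298.25970874 240.58495146]
```

View pics/topc.png

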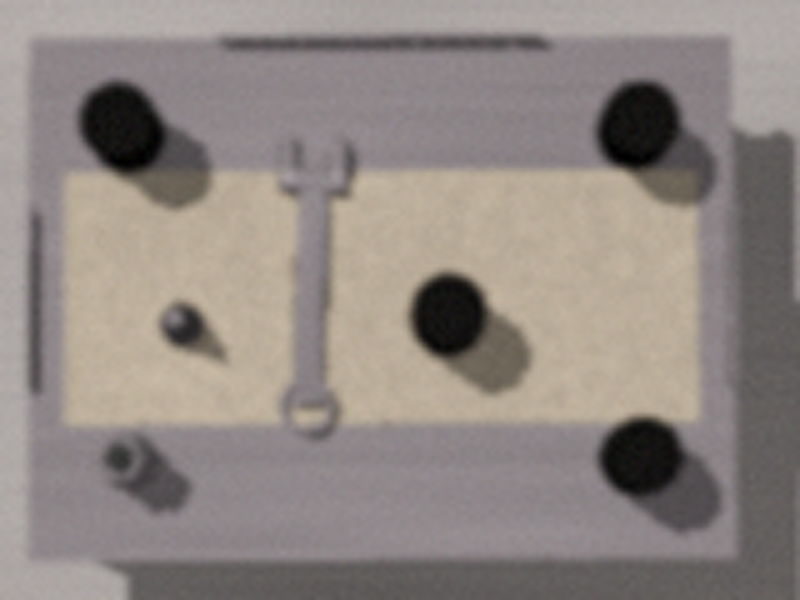

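View pics/scc.png

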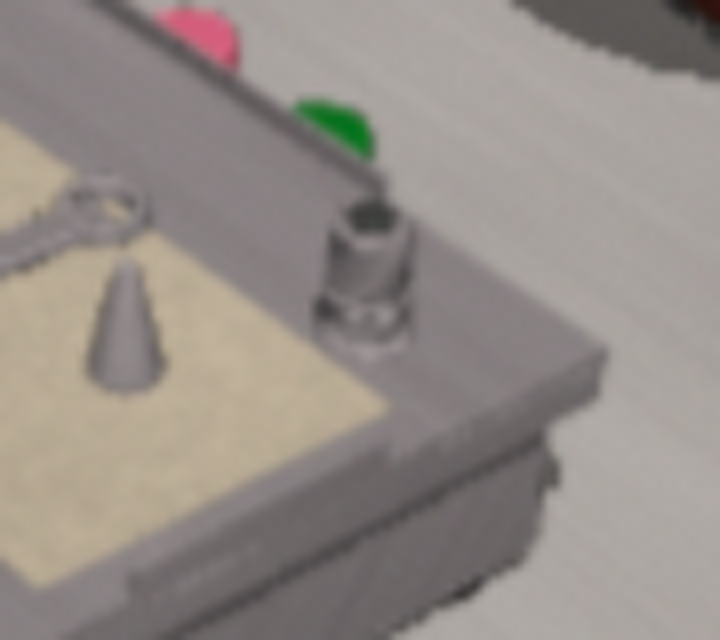

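```bash
python3 - <<'E'
from h import *
a=cv2.imread('pics/top0.png')[:,:,::-1]; b=cv2.imread('pics/scene0.png')[:,:,::-1]
def tri(p,q):
    A=[];B=[]
    o1,d1=ray('top',*p);o2,d2=ray('scene',*q)
    s=np.linalg.lstsq(np.c_[d1,-d2],o2-o1,rcond=None)[0]
    x,y=o1+d1*s[0],o2+d2*s[1]; return (x+y)/2,np.linalg.norm(x-y)
T=dict(A=(259.301,150.291),B=(362.308,149.881),L=(324.364,187.809),C=(363.039,216.095))
S=dict(A=(298.26,240.585),B=(238.262,188.435),L=(290.725,192.183),C=(291.977,168.015))
P={}
for k in T:
    P[k],e=tri(T[k],S[k]); print(k,P[k].round(4),'gap',e.round(4),'onz top',onz('top',*T[k],.127).round(4),'scene',onz('scene',*S[k],.127).round(4))
for src in ('tri','top','scene'):
    g={k:(P[k] if src=='tri' else onz(src,*(T if src=='top' else S)[k],.127)) for k in T}
    print(src,'bare by parallelogram',(g['A']+g['C']-g['B']).round(4), 'AB',np.linalg.norm(g['A'][:2]-g['B'][:2]),'BC',np.linalg.norm(g['B'][:2]-g['C'][:2]), 'yaw',np.arctan2(*(g['B']-g['C'])[:2][::-1]))
# stud top pixel: top view crop (121,459)/5 -> ; scene crop (371,215)/8
st=(235+121/5-.4,125+459/5-.4); ss=(310+371/8-.44,180+215/8-.44)
print(tri(st,ss),onz('top',*st,.147),onz('scene',*ss,.147))
E
```

```text
A [0.6327 0.1476 0.124 ] gap 0.0015 onz top [0.6328 0.1468 0.127 ] scene [0.6342 0.1511 0.127 ]
B [ 0.632  -0.1328  0.1245] gap 0.0021 onz top [ 0.6324 -0.1331  0.127 ] scene [ 0.6329 -0.1284  0.127 ]
L [ 0.5292 -0.0288  0.1246] gap 0.0014 onz top [ 0.5295 -0.0292  0.127 ] scene [ 0.5307 -0.0253  0.127 ]
C [ 0.4515 -0.1329  0.1234] gap 0.0021 onz top [ 0.4522 -0.1332  0.127 ] scene [ 0.4541 -0.1272  0.127 ]
tri bare by parallelogram [0.4522 0.1475 0.1229] AB 0.28037156808496555 BC 0.18049864587245404 yaw 0.0008229665375472172
top bare by parallelogram [0.4525 0.1467 0.127 ] AB 0.27993563434440605 BC 0.18026661054634657 yaw 0.0005671112338272429
scene bare by parallelogram [0.4554 0.1524 0.127 ] AB 0.27953407156301685 BC 0.17885136290475379 yaw -0.0070019708263936095
(array([0.45202439, 0.14714944, 0.14235344]), np.float64(0.0012796310728975676)) [0.45230817 0.14619711 0.147     ] [0.4560769  0.15224534 0.147     ]
```

```bash
cat >> h.py <<'E'
from scipy.spatial.transform import Rotation as Rn
def st():
    o=ctrl.get_obs(); R=Rn.from_rotvec(o['tool_rot']).as_matrix()
    psi=np.arctan2(R[1,0],R[0,0])
    print('t %.2f tcp %s psi %.3f q6 %.3f q1 %.3f tilt %.4f open %.4f F %s M %s e6 %.3f'%(o['t'],o['tool_pos'].round(4),psi,o['q'][5],o['q'][0],np.arccos(-R[2,2]),o['opening'],o['contact_force'].round(2),o['wrist_torque'].round(3),o['effort'][5]))
    return o,R,psi
def plan(xyz,turn,n,step=0.06,wstep=0.186):
    """turn=total wz; prints n rows"""
    o,R,psi=st(); p=o['tool_pos'].copy(); tgt=np.array(xyz,float)
    # levelling turn: tool z to world down
    z=R.T@np.array([0,0,-1.]); lev=np.cross([0,0,1.],z); print('level wx wy',lev.round(4))
    for i in range(n):
        d=tgt-p; L=np.linalg.norm(d)
        if L>step: d*=step/L
        w=np.clip(turn,-wstep,wstep)
        c=R.T@d*100
        print('tx %.2f ty %.2f tz %.2f wz %.3f'%(*c,w))
        p=p+d; R=R@Rn.from_rotvec([0,0,w]).as_matrix(); turn-=w
E
python3 - <<'E'
from h import *
plan([.452,.147,.25],-2.38,14)
E
```

```text
t 0.10 tcp [ 0.2749 -0.5607  0.2412] psi 0.456 q6 -0.119 q1 -1.234 tilt 0.0018 open 0.0854 F [-0.63 -0.58 -0.37] M [-0.035 -0.02  -0.006] e6 -0.000
level wx wy [-0.0018 -0.0002  0.    ]
tx 3.87 ty -4.59 tz -0.06 wz -0.186
tx 4.65 ty -3.79 tz -0.06 wz -0.186
tx 5.27 ty -2.86 tz -0.06 wz -0.186
tx 5.71 ty -1.84 tz -0.06 wz -0.186
tx 5.95 ty -0.75 tz -0.06 wz -0.186
tx 5.99 ty 0.36 tz -0.06 wz -0.186
tx 5.82 ty 1.46 tz -0.06 wz -0.186
tx 5.45 ty 2.51 tz -0.06 wz -0.186
tx 4.89 ty 3.48 tz -0.06 wz -0.186
tx 4.16 ty 4.32 tz -0.06 wz -0.186
tx 3.29 ty 5.02 tz -0.06 wz -0.186
tx 2.31 ty 5.54 tz -0.06 wz -0.186
tx 0.20 ty 0.94 tz -0.01 wz -0.148
tx 0.00 ty 0.00 tz 0.00 wz 0.000
```

Request:
send_rows(
  series=[
    {"tx": 3.9, "ty": -4.6, "tz": -0.05, "wz": -0.186},
    {"tx": 4.65, "ty": -3.8, "tz": -0.05, "wz": -0.186},
    {"tx": 5.25, "ty": -2.85, "tz": -0.05, "wz": -0.186},
    {"tx": 5.7, "ty": -1.85, "tz": -0.05, "wz": -0.186},
    {"tx": 5.95, "ty": -0.75, "tz": -0.05, "wz": -0.186},
  ],
)

```text
invalid input at $.series[0]: expected keys tx, ty, tz, wx, wy, wz, jaw
```

```bash
python3 - <<'E'
from h import *
plan([.452,.147,.25],-3.1,10)
E
```

```text
t 0.10 tcp [ 0.2749 -0.5607  0.2412] psi 0.456 q6 -0.119 q1 -1.234 tilt 0.0018 open 0.0854 F [-0.63 -0.58 -0.37] M [-0.035 -0.02  -0.006] e6 -0.000
level wx wy [-0.0018 -0.0002  0.    ]
tx 3.87 ty -4.59 tz -0.06 wz -0.186
tx 4.65 ty -3.79 tz -0.06 wz -0.186
tx 5.27 ty -2.86 tz -0.06 wz -0.186
tx 5.71 ty -1.84 tz -0.06 wz -0.186
tx 5.95 ty -0.75 tz -0.06 wz -0.186
tx 5.99 ty 0.36 tz -0.06 wz -0.186
tx 5.82 ty 1.46 tz -0.06 wz -0.186
tx 5.45 ty 2.51 tz -0.06 wz -0.186
tx 4.89 ty 3.48 tz -0.06 wz -0.186
tx 4.16 ty 4.32 tz -0.06 wz -0.186
```

All keys needed. Resending.

Request:
send_rows(
  series=[
    {"tx": 3.9, "ty": -4.6, "tz": -0.05, "wx": 0, "wy": 0, "wz": -0.186, "jaw": 0.5},
    {"tx": 4.65, "ty": -3.8, "tz": -0.05, "wx": 0, "wy": 0, "wz": -0.186, "jaw": 0.5},
    {"tx": 5.25, "ty": -2.85, "tz": -0.05, "wx": 0, "wy": 0, "wz": -0.186, "jaw": 0.5},
    {"tx": 5.7, "ty": -1.85, "tz": -0.05, "wx": 0, "wy": 0, "wz": -0.186, "jaw": 0.5},
    {"tx": 5.95, "ty": -0.75, "tz": -0.05, "wx": 0, "wy": 0, "wz": -0.186, "jaw": 0.5},
  ],
  squeeze=60,
)

```text
t: 0.72
tool_pos: [0.3452, -0.263, 0.2405]
tool_rot: [-2.4, -2.016, -0.005]
contact_force: [1.3, 0.3, 0.2]
opening: 0.0426
```

```bash
python3 - <<'E'
from h import *
plan([.452,.147,.25],-3.1,10)
E
```

```text
t 0.72 tcp [ 0.3452 -0.263   0.2405] psi 1.397 q6 -0.652 q1 -0.825 tilt 0.0082 open 0.0426 F [1.27 0.26 0.21] M [-0.049 -0.025 -0.077] e6 0.486
level wx wy [-0.0039 -0.0072  0.    ]
tx 5.98 ty 0.49 tz -0.09 wz -0.186
tx 5.79 ty 1.58 tz -0.09 wz -0.186
tx 5.39 ty 2.63 tz -0.09 wz -0.186
tx 4.81 ty 3.58 tz -0.09 wz -0.186
tx 4.07 ty 4.41 tz -0.09 wz -0.186
tx 3.18 ty 5.08 tz -0.09 wz -0.186
tx 2.19 ty 5.59 tz -0.09 wz -0.186
tx 0.07 ty 0.37 tz -0.01 wz -0.186
tx 0.00 ty 0.00 tz 0.00 wz -0.186
tx 0.00 ty 0.00 tz 0.00 wz -0.186
```

Request:
send_rows(
  series=[
    {"tx": 6.0, "ty": 0.5, "tz": -0.1, "wx": 0, "wy": 0, "wz": -0.186, "jaw": 0.5},
    {"tx": 5.8, "ty": 1.6, "tz": -0.1, "wx": 0, "wy": 0, "wz": -0.186, "jaw": 0.5},
    {"tx": 5.4, "ty": 2.65, "tz": -0.1, "wx": 0, "wy": 0, "wz": -0.186, "jaw": 0.5},
    {"tx": 4.8, "ty": 3.6, "tz": -0.1, "wx": 0, "wy": 0, "wz": -0.186, "jaw": 0.5},
    {"tx": 4.05, "ty": 4.4, "tz": -0.1, "wx": 0, "wy": 0, "wz": -0.186, "jaw": 0.5},
  ],
)

```text
t: 1.35
tool_pos: [0.42, 0.0376, 0.2463]
tool_rot: [-1.231, -2.887, -0.011]
contact_force: [0.3, -0.7, 0.3]
opening: 0.0425
```

```bash
python3 - <<'E'
from h import *
plan([.452,.147,.25],-2.1,10)
E
```

```text
t 1.35 tcp [0.42   0.0376 0.2463] psi 2.335 q6 -0.857 q1 -0.093 tilt 0.0078 open 0.0425 F [ 0.3  -0.71  0.35] M [-0.013 -0.021 -0.016] e6 0.246
level wx wy [ 0.005 -0.006  0.   ]
tx 2.99 ty 5.20 tz -0.15 wz -0.186
tx 1.78 ty 5.10 tz -0.13 wz -0.186
tx 0.00 ty 0.00 tz 0.00 wz -0.186
tx 0.00 ty 0.00 tz 0.00 wz -0.186
tx 0.00 ty 0.00 tz 0.00 wz -0.186
tx 0.00 ty 0.00 tz 0.00 wz -0.186
tx 0.00 ty 0.00 tz 0.00 wz -0.186
tx 0.00 ty 0.00 tz 0.00 wz -0.186
tx 0.00 ty 0.00 tz 0.00 wz -0.186
tx 0.00 ty 0.00 tz 0.00 wz -0.186
```

Request:
send_rows(
  series=[
    {"tx": 3.0, "ty": 5.2, "tz": -0.1, "wx": 0.005, "wy": -0.006, "wz": -0.186, "jaw": 0.5},
    {"tx": 1.8, "ty": 5.1, "tz": 0, "wx": 0, "wy": 0, "wz": -0.186, "jaw": 0.5},
    {"tx": 0, "ty": 0, "tz": 0, "wx": 0, "wy": 0, "wz": -0.186, "jaw": 0.5},
    {"tx": 0, "ty": 0, "tz": 0, "wx": 0, "wy": 0, "wz": -0.186, "jaw": 0.5},
    {"tx": 0, "ty": 0, "tz": 0, "wx": 0, "wy": 0, "wz": -0.186, "jaw": 0.5},
  ],
)

```text
t: 1.98
tool_pos: [0.4504, 0.1563, 0.2455]
tool_rot: [0.207, -3.132, 0.001]
contact_force: [0.1, -0.2, 0.1]
opening: 0.0422
```

Request:
send_rows(
  series=[
    {"tx": 0, "ty": 0, "tz": 0, "wx": 0, "wy": 0, "wz": -0.186, "jaw": 0.5},
    {"tx": 0, "ty": 0, "tz": 0, "wx": 0, "wy": 0, "wz": -0.186, "jaw": 0.5},
    {"tx": 0, "ty": 0, "tz": 0, "wx": 0, "wy": 0, "wz": -0.186, "jaw": 0.5},
    {"tx": 0, "ty": 0, "tz": 0, "wx": 0, "wy": 0, "wz": -0.186, "jaw": 0.5},
    {"tx": 0, "ty": 0, "tz": 0, "wx": 0, "wy": 0, "wz": -0.186, "jaw": 0.5},
  ],
)

```text
t: 2.6
tool_pos: [0.4486, 0.1563, 0.2423]
tool_rot: [1.596, -2.697, -0.004]
contact_force: [-0.3, -0.4, -0.2]
opening: 0.0426
```

```bash
python3 - <<'E'
from h import *
plan([.452,.147,.16],0,4)
im=ctrl.get_image('scene'); crop(im,300,100,420,250,4,'s1.png')
E
```

```text
t 2.60 tcp [0.4486 0.1563 0.2423] psi -2.073 q6 -2.461 q1 0.178 tilt 0.0077 open 0.0426 F [-0.34 -0.4  -0.22] M [ 0.052  0.025 -0.061] e6 1.235
level wx wy [ 0.0059 -0.0049  0.    ]
tx 0.44 ty -0.57 tz 5.96 wz 0.000
tx 0.17 ty -0.22 tz 2.28 wz 0.000
tx 0.00 ty 0.00 tz 0.00 wz 0.000
tx 0.00 ty 0.00 tz 0.00 wz 0.000
```

View pics/s1.png

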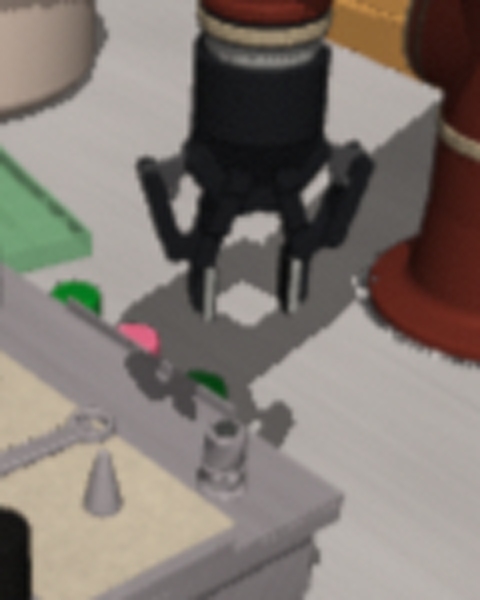

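```bash
python3 - <<'E'
from h import *
b=(onz('scene',310+125/8,180+378/8,.1)); print('nozzle base ~',b, onz('top',235+182/5,125+325/5,.13))
E
```

```text
nozzle base ~ [0.53068127 0.12480884 0.1       ] [0.52413578 0.11399687 0.13      ]
```

Request:
send_rows(
  series=[
    {"tx": 0.45, "ty": -0.55, "tz": 5.0, "wx": 0.006, "wy": -0.005, "wz": 0, "jaw": 0.5},
    {"tx": 0.15, "ty": -0.25, "tz": 2.8, "wx": 0, "wy": 0, "wz": 0, "jaw": 0.5},
    {"tx": 0, "ty": 0, "tz": 0, "wx": 0, "wy": 0, "wz": 0, "jaw": 0.5},
  ],
)

```text
t: 3.02
tool_pos: [0.4524, 0.1469, 0.1625]
tool_rot: [-1.595, 2.705, -0.001]
contact_force: [0.2, 0.0, 1.1]
opening: 0.0428
```

```bash
python3 - <<'E'
from h import *
plan([.452,.147,.134],0,2)
im=ctrl.get_image('scene'); crop(im,310,130,410,230,6,'s2.png')
E
```

```text
t 3.02 tcp [0.4524 0.1469 0.1625] psi -2.076 q6 -2.479 q1 0.157 tilt 0.0011 open 0.0428 F [0.16 0.04 1.11] M [ 0.014 -0.013 -0.006] e6 -0.020
level wx wy [-0.0008  0.0007  0.    ]
tx 0.02 ty 0.04 tz 2.85 wz 0.000
tx 0.00 ty 0.00 tz 0.00 wz 0.000
```

View pics/s2.png

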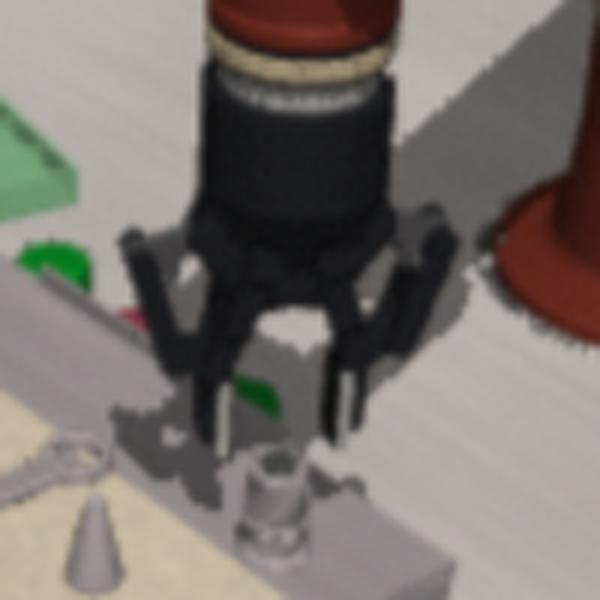

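Request:
send_rows(
  series=[
    {"tx": 0, "ty": 0, "tz": 2.8, "wx": 0, "wy": 0, "wz": 0, "jaw": 0.5},
    {"tx": 0, "ty": 0, "tz": 0, "wx": 0, "wy": 0, "wz": 0, "jaw": 0.5},
  ],
)

```text
t: 3.32
tool_pos: [0.4551, 0.1477, 0.1389]
tool_rot: [-1.59, 2.701, -0.004]
contact_force: [-0.4, -0.6, 0.7]
opening: 0.0426
```

```bash
python3 - <<'E'
from h import *
plan([.452,.147,.134],0,2)
E
```

```text
t 3.33 tcp [0.4551 0.1477 0.1389] psi -2.077 q6 -2.477 q1 0.158 tilt 0.0082 open 0.0426 F [-0.4  -0.59  0.73] M [ 0.015  0.064 -0.   ] e6 -0.003
level wx wy [-0.0063  0.0052  0.    ]
tx 0.21 ty 0.24 tz 0.49 wz 0.000
tx 0.00 ty 0.00 tz 0.00 wz 0.000
```

Request:
send_rows(
  series=[
    {"tx": 0.2, "ty": 0.25, "tz": 0.5, "wx": -0.006, "wy": 0.005, "wz": 0, "jaw": 0.5},
    {"tx": 0, "ty": 0, "tz": 0, "wx": 0, "wy": 0, "wz": 0, "jaw": 0.5},
  ],
)

```text
t: 3.58
tool_pos: [0.4538, 0.1477, 0.1375]
tool_rot: [-1.591, 2.703, -0.003]
contact_force: [-0.7, 0.1, -0.5]
opening: 0.0429
```

```bash
python3 - <<'E'
from h import *
plan([.452,.147,.134],0,2)
E
```

```text
t 3.58 tcp [0.4538 0.1477 0.1375] psi -2.078 q6 -2.476 q1 0.158 tilt 0.0056 open 0.0429 F [-0.74  0.06 -0.49] M [ 0.016 -0.034 -0.026] e6 -0.000
level wx wy [-0.0044  0.0034  0.    ]
tx 0.15 ty 0.13 tz 0.34 wz 0.000
tx 0.00 ty 0.00 tz 0.00 wz 0.000
```

Request:
send_rows(
  series=[
    {"tx": 0.15, "ty": 0.15, "tz": 0.35, "wx": -0.004, "wy": 0.003, "wz": 0, "jaw": 0.5},
  ],
)

```text
t: 3.7
tool_pos: [0.4527, 0.1472, 0.1353]
tool_rot: [-1.592, 2.705, -0.002]
contact_force: [-0.2, -0.4, -0.4]
opening: 0.0426
```

```bash
python3 - <<'E'
from h import *
o=plan([.452,.147,.134],0,2)
print(ctrl.get_obs()['q'])
E
```

```text
t 3.70 tcp [0.4527 0.1472 0.1353] psi -2.078 q6 -2.477 q1 0.158 tilt 0.0030 open 0.0426 F [-0.17 -0.42 -0.39] M [ 0.014  0.034 -0.048] e6 0.005
level wx wy [-0.0023  0.002   0.    ]
tx 0.06 ty 0.05 tz 0.13 wz 0.000
tx 0.00 ty 0.00 tz 0.00 wz 0.000
[ 1.57888423e-01 -2.25060696e-01  2.05678555e+00  1.09490568e-04
  1.30682489e+00 -2.47662926e+00]
```

Request:
send_rows(
  series=[
    {"tx": 0.05, "ty": 0.05, "tz": 0.1, "wx": -0.002, "wy": 0.002, "wz": 0, "jaw": 0.8},
    {"tx": 0, "ty": 0, "tz": 0, "wx": 0, "wy": 0, "wz": 0, "jaw": 0.8},
    {"tx": 0, "ty": 0, "tz": 0, "wx": 0, "wy": 0, "wz": 0, "jaw": 0.8},
  ],
  squeeze=40,
)

```text
t: 4.08
tool_pos: [0.4514, 0.1474, 0.1348]
tool_rot: [1.592, -2.707, -0.002]
contact_force: [-1.1, 0.9, 0.3]
opening: 0.0254
```

```bash
python3 - <<'E'
from h import *
o=st()
im=ctrl.get_image('scene'); crop(im,310,130,410,230,6,'s3.png')
E
```

```text
t 4.08 tcp [0.4514 0.1474 0.1348] psi -2.078 q6 -2.476 q1 0.158 tilt 0.0016 open 0.0254 F [-1.12  0.88  0.32] M [ 0.036  0.197 -0.008] e6 -0.020
```

View pics/s3.png

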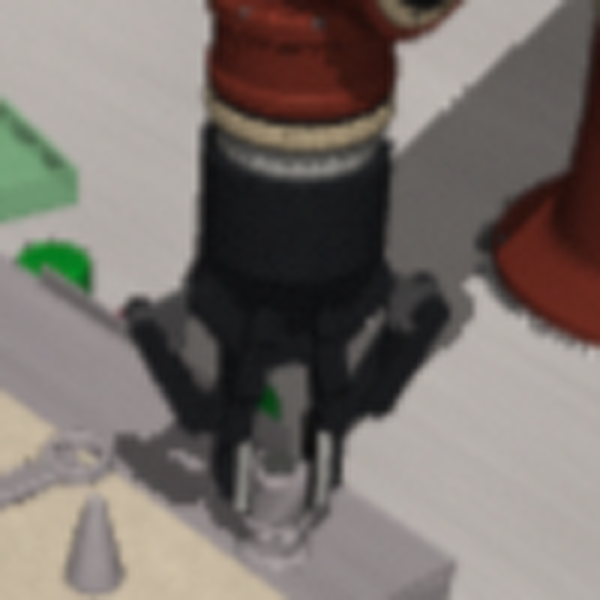

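Request:
send_rows(
  series=[
    {"tx": 0, "ty": 0, "tz": 0, "wx": 0, "wy": 0, "wz": 0, "jaw": 0.8},
    {"tx": 0, "ty": 0, "tz": 0, "wx": 0, "wy": 0, "wz": 0, "jaw": 0.8},
  ],
  squeeze=60,
)

```text
t: 4.38
tool_pos: [0.4514, 0.1474, 0.1349]
tool_rot: [1.592, -2.707, -0.002]
contact_force: [-1.7, 0.6, 1.7]
opening: 0.0245
```

```bash
python3 - <<'E'
from h import *
o=st()
E
```

```text
t 4.38 tcp [0.4514 0.1474 0.1349] psi -2.078 q6 -2.476 q1 0.158 tilt 0.0016 open 0.0245 F [-1.72  0.65  1.73] M [ 0.069  0.3   -0.007] e6 -0.026
```

Request:
send_rows(
  series=[
    {"tx": 0, "ty": 0, "tz": 0.01, "wx": 0, "wy": 0, "wz": 0.1, "jaw": 0.8},
    {"tx": 0, "ty": 0, "tz": 0.01, "wx": 0, "wy": 0, "wz": 0.1, "jaw": 0.8},
    {"tx": 0, "ty": 0, "tz": 0.01, "wx": 0, "wy": 0, "wz": 0.1, "jaw": 0.8},
  ],
)

```text
t: 4.75
tool_pos: [0.4509, 0.1478, 0.1347]
tool_rot: [1.157, -2.918, -0.004]
contact_force: [-2.7, 1.1, 2.5]
opening: 0.0247
```

```bash
python3 - <<'E'
from h import *
o=st()
E
```

```text
t 4.75 tcp [0.4509 0.1478 0.1347] psi -2.386 q6 -2.168 q1 0.159 tilt 0.0035 open 0.0247 F [-2.68  1.13  2.53] M [0.175 0.431 0.133] e6 -0.571
```

Request:
send_rows(
  series=[
    {"tx": 0, "ty": 0, "tz": 0.01, "wx": 0, "wy": 0, "wz": 0.15, "jaw": 0.8},
    {"tx": 0, "ty": 0, "tz": 0.01, "wx": 0, "wy": 0, "wz": 0.15, "jaw": 0.8},
    {"tx": 0, "ty": 0, "tz": 0.01, "wx": 0, "wy": 0, "wz": 0.15, "jaw": 0.8},
  ],
)

```text
t: 5.12
tool_pos: [0.4503, 0.1487, 0.1345]
tool_rot: [0.456, -3.104, -0.006]
contact_force: [-1.3, 1.1, 1.3]
opening: 0.0247
```

```bash
python3 - <<'E'
from h import *
o=st()
im=ctrl.get_image('scene'); crop(im,320,170,400,230,8,'s4.png')
E
```

```text
t 5.12 tcp [0.4503 0.1487 0.1345] psi -2.850 q6 -1.704 q1 0.159 tilt 0.0059 open 0.0247 F [-1.27  1.08  1.35] M [0.209 0.37  0.111] e6 -0.910
```

View pics/s4.png

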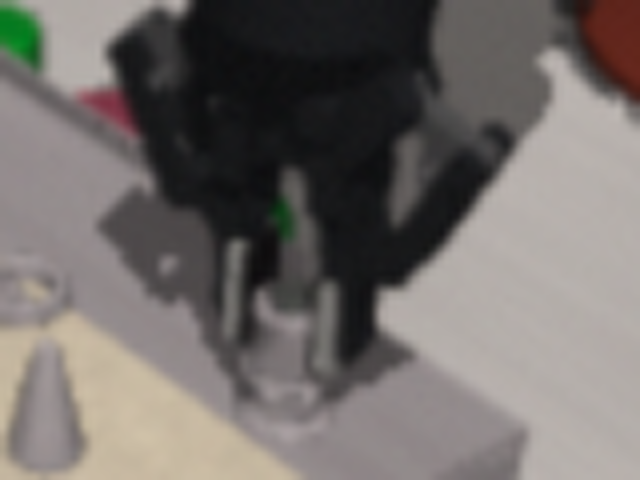

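```bash
python3 - <<'E'
from h import *
plan([.4515,.1473,.1344],0.3,2,wstep=.15)
E
```

```text
t 5.17 tcp [0.4503 0.1487 0.1345] psi -2.853 q6 -1.701 q1 0.159 tilt 0.0058 open 0.0247 F [-2.27  1.42  2.33] M [ 0.256  0.405 -0.037] e6 0.370
level wx wy [ 0.0045 -0.0037  0.    ]
tx -0.07 ty -0.16 tz 0.01 wz 0.150
tx 0.00 ty 0.00 tz 0.00 wz 0.150
```

Request:
send_rows(
  series=[
    {"tx": -0.05, "ty": -0.15, "tz": 0.01, "wx": 0.004, "wy": -0.004, "wz": 0.15, "jaw": 0.8},
    {"tx": 0, "ty": -0.05, "tz": 0.01, "wx": 0, "wy": 0, "wz": 0.15, "jaw": 0.8},
  ],
)

```text
t: 5.42
tool_pos: [0.4502, 0.1493, 0.1344]
tool_rot: [-0.025, -3.138, -0.01]
contact_force: [-2.9, 3.0, 1.9]
opening: 0.0249
```

```bash
python3 - <<'E'
from h import *
plan([.4515,.1473,.1342],0.3,2,wstep=.15)
E
```

```text
t 5.42 tcp [0.4502 0.1493 0.1344] psi 3.125 q6 -1.397 q1 0.159 tilt 0.0071 open 0.0249 F [-2.93  3.04  1.87] M [0.545 0.371 0.151] e6 -0.873
level wx wy [ 0.0064 -0.0031  0.    ]
tx -0.13 ty -0.20 tz 0.02 wz 0.150
tx 0.00 ty 0.00 tz 0.00 wz 0.150
```

Request:
send_rows(
  series=[
    {"tx": -0.05, "ty": 0, "tz": 0.01, "wx": 0.004, "wy": -0.003, "wz": 0.15, "jaw": 0.8},
    {"tx": -0.05, "ty": 0, "tz": 0.01, "wx": 0, "wy": 0, "wz": 0.15, "jaw": 0.8},
  ],
)

```text
t: 5.68
tool_pos: [0.4504, 0.1501, 0.1342]
tool_rot: [-0.501, -3.098, -0.005]
contact_force: [-3.6, 1.9, 3.1]
opening: 0.0249
```

```bash
python3 - <<'E'
from h import *
plan([.4515,.1488,.1342],0.3,2,wstep=.15)
E
```

```text
t 5.67 tcp [0.4504 0.1501 0.1342] psi 2.821 q6 -1.089 q1 0.162 tilt 0.0047 open 0.0249 F [-3.59  1.9   3.15] M [0.261 0.601 0.101] e6 -0.892
level wx wy [ 0.0029 -0.0037  0.    ]
tx -0.15 ty -0.09 tz 0.00 wz 0.150
tx 0.00 ty 0.00 tz 0.00 wz 0.150
```

Request:
send_rows(
  series=[
    {"tx": -0.1, "ty": -0.1, "tz": 0.01, "wx": 0.003, "wy": -0.004, "wz": 0.15, "jaw": 0.8},
    {"tx": -0.05, "ty": -0.05, "tz": 0.01, "wx": 0, "wy": 0, "wz": 0.15, "jaw": 0.8},
  ],
)

```text
t: 5.92
tool_pos: [0.4506, 0.1506, 0.1341]
tool_rot: [-0.966, -2.986, -0.008]
contact_force: [-2.3, 5.0, 2.3]
opening: 0.0249
```

```bash
python3 - <<'E'
from h import *
plan([.4515,.1488,.1341],0.3,2,wstep=.15)
E
```

```text
t 5.92 tcp [0.4506 0.1506 0.1341] psi 2.516 q6 -0.784 q1 0.162 tilt 0.0060 open 0.0249 F [-2.34  5.    2.28] M [0.668 0.324 0.098] e6 -0.880
level wx wy [ 0.0039 -0.0046  0.    ]
tx -0.18 ty -0.10 tz -0.00 wz 0.150
tx 0.00 ty 0.00 tz 0.00 wz 0.150
```

```bash
python3 - <<'E'
from h import *
plan([.4525,.1493,.1340],0.3,2,wstep=.15)
E
```

```text
t 5.92 tcp [0.4506 0.1506 0.1341] psi 2.516 q6 -0.784 q1 0.162 tilt 0.0060 open 0.0249 F [-2.34  5.    2.28] M [0.668 0.324 0.098] e6 -0.880
level wx wy [ 0.0039 -0.0046  0.    ]
tx -0.23 ty 0.00 tz 0.01 wz 0.150
tx 0.00 ty 0.00 tz 0.00 wz 0.150
```

Request:
send_rows(
  series=[
    {"tx": 0, "ty": 0, "tz": 0.01, "wx": 0.004, "wy": -0.004, "wz": 0.15, "jaw": 0.8},
    {"tx": 0, "ty": 0, "tz": 0.01, "wx": 0, "wy": 0, "wz": 0.15, "jaw": 0.8},
  ],
)

```text
t: 6.18
tool_pos: [0.451, 0.1514, 0.1339]
tool_rot: [-1.409, -2.808, -0.003]
contact_force: [-1.0, 0.4, 1.4]
opening: 0.0249
```

```bash
python3 - <<'E'
from h import *
plan([.4525,.1493,.1341],0.3,2,wstep=.15)
E
```

```text
t 6.17 tcp [0.451  0.1514 0.1339] psi 2.211 q6 -0.474 q1 0.166 tilt 0.0017 open 0.0249 F [-1.04  0.43  1.44] M [0.103 0.129 0.141] e6 -0.893
level wx wy [ 0.0014 -0.0009  0.    ]
tx -0.26 ty -0.01 tz -0.02 wz 0.150
tx 0.00 ty 0.00 tz 0.00 wz 0.150
```

Request:
send_rows(
  series=[
    {"tx": 0, "ty": 0.04, "tz": 0.01, "wx": 0, "wy": 0, "wz": 0.15, "jaw": 0.8},
    {"tx": 0, "ty": 0.04, "tz": 0.01, "wx": 0, "wy": 0, "wz": 0.15, "jaw": 0.8},
  ],
)

```text
t: 6.42
tool_pos: [0.4517, 0.1518, 0.1337]
tool_rot: [-1.819, -2.561, -0.002]
contact_force: [-2.3, 0.1, 1.9]
opening: 0.0247
```

```bash
python3 - <<'E'
from h import *
plan([.4525,.1493,.1341],0.3,2,wstep=.15)
E
```

```text
t 6.42 tcp [0.4517 0.1518 0.1337] psi 1.906 q6 -0.169 q1 0.167 tilt 0.0013 open 0.0247 F [-2.32  0.09  1.9 ] M [0.084 0.385 0.088] e6 -0.906
level wx wy [ 0.0009 -0.0009  0.    ]
tx -0.26 ty -0.01 tz -0.04 wz 0.150
tx 0.00 ty 0.00 tz 0.00 wz 0.150
```

Request:
send_rows(
  series=[
    {"tx": 0, "ty": 0.04, "tz": 0.01, "wx": 0, "wy": 0, "wz": 0.15, "jaw": 0.8},
    {"tx": 0, "ty": 0.04, "tz": 0.01, "wx": 0, "wy": 0, "wz": 0.15, "jaw": 0.8},
  ],
)

```text
t: 6.68
tool_pos: [0.4525, 0.1519, 0.1336]
tool_rot: [-2.187, -2.255, -0.001]
contact_force: [-1.7, -0.0, 2.7]
opening: 0.0244
```

```bash
python3 - <<'E'
from h import *
st()
E
```

```text
t 6.67 tcp [0.4525 0.1519 0.1336] psi 1.601 q6 0.137 q1 0.167 tilt 0.0009 open 0.0244 F [-1.73 -0.02  2.72] M [0.039 0.383 0.122] e6 -0.905
```

Request:
send_rows(
  series=[
    {"tx": 0, "ty": 0.04, "tz": 0.01, "wx": 0, "wy": 0, "wz": 0.15, "jaw": 0.8},
    {"tx": 0, "ty": 0.04, "tz": 0.01, "wx": 0, "wy": 0, "wz": 0.15, "jaw": 0.8},
  ],
)

```text
t: 6.92
tool_pos: [0.4532, 0.1519, 0.1334]
tool_rot: [-2.504, -1.897, -0.0]
contact_force: [-2.3, 0.6, 2.6]
opening: 0.0249
```

```bash
python3 - <<'E'
from h import *
st()
E
```

```text
t 6.92 tcp [0.4532 0.1519 0.1334] psi 1.297 q6 0.441 q1 0.167 tilt 0.0006 open 0.0249 F [-2.29  0.6   2.6 ] M [0.067 0.364 0.1  ] e6 -0.904
```

Request:
send_rows(
  series=[
    {"tx": 0, "ty": 0.04, "tz": 0.01, "wx": 0, "wy": 0, "wz": 0.15, "jaw": 0.8},
    {"tx": 0, "ty": 0.04, "tz": 0.01, "wx": 0, "wy": 0, "wz": 0.15, "jaw": 0.8},
  ],
)

```text
t: 7.18
tool_pos: [0.4539, 0.1516, 0.1333]
tool_rot: [-2.763, -1.494, 0.0]
contact_force: [-2.3, 1.0, 2.0]
opening: 0.0247
```

```bash
python3 - <<'E'
from h import *
st()
E
```

```text
t 7.17 tcp [0.4539 0.1516 0.1333] psi 0.992 q6 0.745 q1 0.166 tilt 0.0007 open 0.0247 F [-2.25  1.03  1.96] M [0.134 0.4   0.134] e6 -0.902
```

Request:
send_rows(
  series=[
    {"tx": 0, "ty": 0.04, "tz": 0.01, "wx": 0, "wy": 0, "wz": 0.15, "jaw": 0.8},
    {"tx": 0, "ty": 0.04, "tz": 0.01, "wx": 0, "wy": 0, "wz": 0.15, "jaw": 0.8},
  ],
)

```text
t: 7.42
tool_pos: [0.4545, 0.1511, 0.1331]
tool_rot: [-2.958, -1.057, 0.001]
contact_force: [-2.3, 0.7, 1.7]
opening: 0.0245
```

```bash
python3 - <<'E'
from h import *
st()
E
```

```text
t 7.42 tcp [0.4545 0.1511 0.1331] psi 0.687 q6 1.049 q1 0.165 tilt 0.0010 open 0.0245 F [-2.27  0.7   1.72] M [0.042 0.36  0.064] e6 -0.900
```

Request:
send_rows(
  series=[
    {"tx": 0, "ty": 0.04, "tz": 0.01, "wx": 0, "wy": 0, "wz": 0.15, "jaw": 0.8},
    {"tx": 0, "ty": 0.04, "tz": 0.01, "wx": 0, "wy": 0, "wz": 0.15, "jaw": 0.8},
  ],
)

```text
t: 7.68
tool_pos: [0.4549, 0.1505, 0.133]
tool_rot: [-3.084, -0.596, 0.002]
contact_force: [-2.4, 0.7, 2.3]
opening: 0.0242
```

```bash
python3 - <<'E'
from h import *
st()
im=ctrl.get_image('scene'); crop(im,320,170,400,230,8,'s5.png')
E
```

```text
t 7.67 tcp [0.4549 0.1505 0.133 ] psi 0.382 q6 1.353 q1 0.164 tilt 0.0013 open 0.0242 F [-2.41  0.67  2.25] M [0.156 0.382 0.109] e6 -0.898
```

View pics/s5.png

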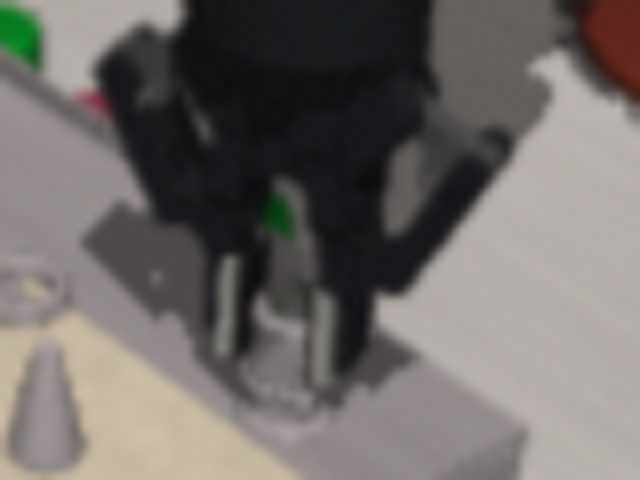

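Request:
send_rows(
  series=[
    {"tx": 0, "ty": 0.04, "tz": 0.01, "wx": 0, "wy": 0, "wz": 0.15, "jaw": 0.8},
    {"tx": 0, "ty": 0.04, "tz": 0.01, "wx": 0, "wy": 0, "wz": 0.15, "jaw": 0.8},
  ],
)

```text
t: 7.98
tool_pos: [0.4551, 0.1497, 0.1329]
tool_rot: [-3.139, -0.122, 0.002]
contact_force: [-1.5, 0.5, 2.2]
opening: 0.0246
```

```bash
python3 - <<'E'
from h import *
st()
E
```

```text
t 7.97 tcp [0.4551 0.1497 0.1329] psi 0.077 q6 1.655 q1 0.162 tilt 0.0016 open 0.0246 F [-1.55  0.54  2.16] M [0.132 0.353 0.037] e6 -0.876
```

Request:
send_rows(
  series=[
    {"tx": 0, "ty": 0.04, "tz": 0.01, "wx": 0, "wy": 0, "wz": 0.15, "jaw": 0.8},
    {"tx": 0, "ty": 0.04, "tz": 0.01, "wx": 0, "wy": 0, "wz": 0.15, "jaw": 0.8},
  ],
)

```text
t: 8.22
tool_pos: [0.455, 0.149, 0.1327]
tool_rot: [-3.122, 0.351, 0.003]
contact_force: [-1.8, 0.4, 2.5]
opening: 0.0251
```

```bash
python3 - <<'E'
from h import *
st()
E
```

```text
t 8.22 tcp [0.455  0.149  0.1327] psi -0.224 q6 1.955 q1 0.160 tilt 0.0019 open 0.0251 F [-1.77  0.37  2.54] M [0.142 0.37  0.134] e6 -0.883
```

Request:
send_rows(
  series=[
    {"tx": 0, "ty": 0.04, "tz": 0.01, "wx": 0, "wy": 0, "wz": 0.15, "jaw": 0.8},
    {"tx": 0, "ty": 0.04, "tz": 0.01, "wx": 0, "wy": 0, "wz": 0.15, "jaw": 0.8},
  ],
)

```text
t: 8.48
tool_pos: [0.4548, 0.1483, 0.1325]
tool_rot: [-3.034, 0.816, 0.003]
contact_force: [-2.1, 1.0, 1.7]
opening: 0.0247
```

```bash
python3 - <<'E'
from h import *
st()
E
```

```text
t 8.47 tcp [0.4548 0.1483 0.1325] psi -0.525 q6 2.255 q1 0.159 tilt 0.0020 open 0.0247 F [-2.12  0.96  1.73] M [0.122 0.376 0.134] e6 -0.882
```

Request:
send_rows(
  series=[
    {"tx": 0, "ty": 0.04, "tz": 0.01, "wx": 0, "wy": 0, "wz": 0.15, "jaw": 0.8},
    {"tx": 0, "ty": 0.04, "tz": 0.01, "wx": 0, "wy": 0, "wz": 0.15, "jaw": 0.8},
  ],
)

```text
t: 8.72
tool_pos: [0.4543, 0.1477, 0.1324]
tool_rot: [2.878, -1.261, -0.003]
contact_force: [-2.0, 0.7, 2.7]
opening: 0.0247
```

```bash
python3 - <<'E'
from h import *
st()
E
```

```text
t 8.72 tcp [0.4543 0.1477 0.1324] psi -0.826 q6 2.554 q1 0.158 tilt 0.0020 open 0.0247 F [-1.98  0.7   2.71] M [0.14  0.362 0.425] e6 -0.542
```

Request:
send_rows(
  series=[
    {"tx": 0, "ty": 0.01, "tz": 0, "wx": 0, "wy": 0, "wz": 0.06, "jaw": 0.8},
  ],
)

```text
t: 8.85
tool_pos: [0.4542, 0.1476, 0.1324]
tool_rot: [2.84, -1.342, -0.003]
contact_force: [-2.0, -0.0, 2.5]
opening: 0.0247
```

```bash
python3 - <<'E'
from h import *
st()
E
```

```text
t 8.85 tcp [0.4542 0.1476 0.1324] psi -0.883 q6 2.611 q1 0.158 tilt 0.0020 open 0.0247 F [-1.96 -0.03  2.5 ] M [0.101 0.369 0.489] e6 0.252
```

Request:
send_rows(
  series=[
    {"tx": 0, "ty": 0.01, "tz": 0, "wx": 0, "wy": 0, "wz": 0.05, "jaw": 0.8},
  ],
)

```text
t: 8.98
tool_pos: [0.4541, 0.1476, 0.1324]
tool_rot: [2.808, -1.407, -0.003]
contact_force: [-1.8, 0.3, 2.3]
opening: 0.0245
```

```bash
python3 - <<'E'
from h import *
st()
im=ctrl.get_image('scene'); crop(im,320,170,400,230,8,'s6.png')
st()
E
```

```text
t 8.97 tcp [0.4541 0.1476 0.1324] psi -0.929 q6 2.657 q1 0.158 tilt 0.0018 open 0.0245 F [-1.82  0.29  2.34] M [0.197 0.374 0.556] e6 0.285
t 9.03 tcp [0.4541 0.1476 0.1325] psi -0.930 q6 2.659 q1 0.158 tilt 0.0017 open 0.0248 F [-1.77  0.1   2.66] M [0.118 0.286 0.522] e6 0.692
```

View pics/s6.png

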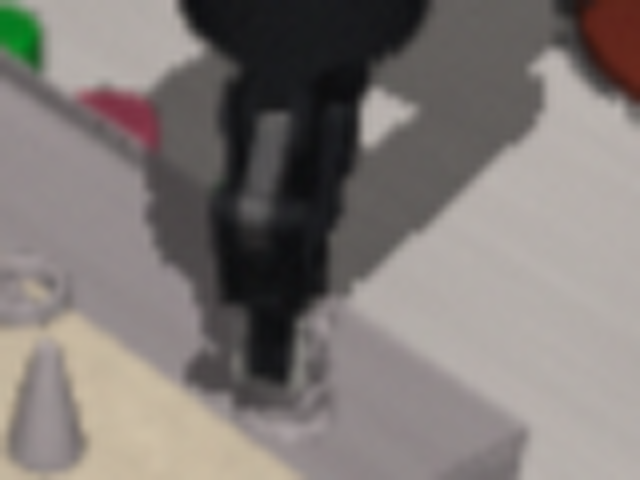

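```bash
python3 - <<'E'
from h import *
D=[(.4514,.1474,-2.078),(.4509,.1478,-2.386),(.4503,.1487,-2.85),(.4502,.1493,3.125),(.4504,.1501,2.821),(.4506,.1506,2.516),(.451,.1514,2.211),(.4517,.1518,1.906),(.4525,.1519,1.601),(.4532,.1519,1.297),(.4539,.1516,.992),(.4545,.1511,.687),(.4549,.1505,.382),(.4551,.1497,.077),(.455,.149,-.224),(.4548,.1483,-.525),(.4543,.1477,-.826),(.4541,.1476,-.929)]
D=np.array(D); s=D[:,2]
# TCP = axis + a*x + b*y
A=[];b=[]
for x,y,p in D:
    A+=[[1,0,np.cos(p),np.sin(p)],[0,1,np.sin(p),-np.cos(p)]];b+=[x,y]
r=np.linalg.lstsq(np.array(A),b,rcond=None)[0]; print(r, np.abs(np.array(A)@r-b).max())
E
```

```text
[ 4.52622113e-01  1.49465726e-01  2.43902007e-03 -8.80325471e-05] 0.0002226017870209096
```

Request:
send_rows(
  series=[
    {"tx": 0, "ty": 0, "tz": 0, "wx": 0, "wy": 0, "wz": 0, "jaw": 0.4},
    {"tx": 0, "ty": 0, "tz": 0, "wx": 0, "wy": 0, "wz": 0, "jaw": 0.4},
    {"tx": 0, "ty": 0, "tz": 0, "wx": 0, "wy": 0, "wz": 0, "jaw": 0.4},
  ],
)

```text
t: 9.4
tool_pos: [0.4546, 0.1473, 0.132]
tool_rot: [2.811, -1.402, -0.0]
contact_force: [0.5, 0.3, -0.7]
opening: 0.0514
```

```bash
python3 - <<'E'
from h import *
st()
E
```

```text
t 9.40 tcp [0.4546 0.1473 0.132 ] psi -0.925 q6 2.654 q1 0.158 tilt 0.0005 open 0.0514 F [ 0.5   0.34 -0.66] M [ 0.05   0.015 -0.021] e6 0.001
```

Request:
send_rows(
  series=[
    {"tx": 0, "ty": 0, "tz": -3, "wx": 0, "wy": 0, "wz": 0, "jaw": 0.35},
    {"tx": 0, "ty": 0, "tz": -6, "wx": 0, "wy": 0, "wz": 0, "jaw": 0.25},
    {"tx": 0, "ty": 0, "tz": -4, "wx": 0, "wy": 0, "wz": -0.186, "jaw": 0.25},
  ],
)

```text
t: 9.78
tool_pos: [0.4523, 0.1466, 0.2602]
tool_rot: [2.928, -1.123, -0.013]
contact_force: [0.1, -0.4, -0.1]
opening: 0.0639
```

```bash
python3 - <<'E'
from h import *
im=ctrl.get_image('scene'); crop(im,310,170,410,245,8,'s7.png')
plan([.530,-.0267,.25],-2.2,14)
E
```

```text
t 9.82 tcp [0.4545 0.147  0.2659] psi -0.728 q6 2.456 q1 0.157 tilt 0.0018 open 0.0643 F [1.32 0.87 3.46] M [ 0.012 -0.06  -0.031] e6 -0.442
level wx wy [ 0.0017  0.0006 -0.    ]
tx 5.43 ty 2.51 tz 0.50 wz -0.186
tx 4.87 ty 3.47 tz 0.50 wz -0.186
tx 4.14 ty 4.31 tz 0.50 wz -0.186
tx 0.55 ty 0.84 tz 0.08 wz -0.186
tx 0.00 ty 0.00 tz 0.00 wz -0.186
tx 0.00 ty 0.00 tz 0.00 wz -0.186
tx 0.00 ty 0.00 tz 0.00 wz -0.186
tx 0.00 ty 0.00 tz 0.00 wz -0.186
tx 0.00 ty 0.00 tz 0.00 wz -0.186
tx 0.00 ty 0.00 tz 0.00 wz -0.186
tx 0.00 ty 0.00 tz 0.00 wz -0.186
tx 0.00 ty 0.00 tz 0.00 wz -0.154
tx 0.00 ty 0.00 tz 0.00 wz 0.000
tx 0.00 ty 0.00 tz 0.00 wz 0.000
```

View pics/s7.png

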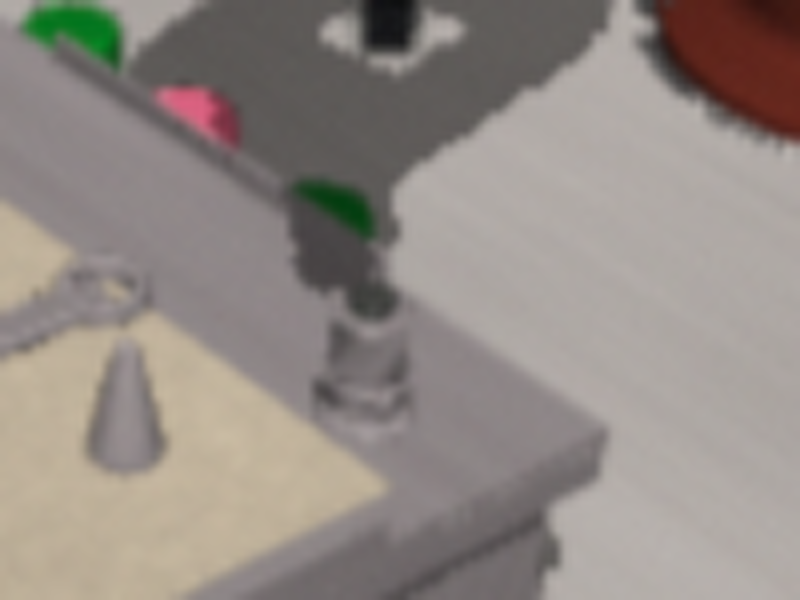

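The nut at (370,345) in the crop now sits clearly lower on the stud, and the setting nut looks as it did before. On to the cap.

Request:
send_rows(
  series=[
    {"tx": 5.4, "ty": 2.5, "tz": 0.4, "wx": 0, "wy": 0, "wz": -0.186, "jaw": 0.25},
    {"tx": 4.9, "ty": 3.5, "tz": 0.4, "wx": 0, "wy": 0, "wz": -0.186, "jaw": 0.25},
    {"tx": 4.1, "ty": 4.3, "tz": 0.4, "wx": 0, "wy": 0, "wz": -0.186, "jaw": 0.25},
    {"tx": 0.5, "ty": 0.8, "tz": 0, "wx": 0, "wy": 0, "wz": -0.186, "jaw": 0.25},
    {"tx": 0, "ty": 0, "tz": 0, "wx": 0, "wy": 0, "wz": -0.186, "jaw": 0.25},
  ],
)

```text
t: 10.45
tool_pos: [0.5238, -0.0187, 0.2562]
tool_rot: [3.131, 0.246, 0.006]
contact_force: [0.7, 0.4, 0.3]
opening: 0.0641
```

Request:
send_rows(
  series=[
    {"tx": 0, "ty": 0, "tz": 0, "wx": 0, "wy": 0, "wz": -0.186, "jaw": 0.25},
    {"tx": 0, "ty": 0, "tz": 0, "wx": 0, "wy": 0, "wz": -0.186, "jaw": 0.25},
    {"tx": 0, "ty": 0, "tz": 0, "wx": 0, "wy": 0, "wz": -0.186, "jaw": 0.25},
    {"tx": 0, "ty": 0, "tz": 0, "wx": 0, "wy": 0, "wz": -0.186, "jaw": 0.25},
    {"tx": 0, "ty": 0, "tz": 0, "wx": 0, "wy": 0, "wz": -0.186, "jaw": 0.25},
  ],
)

```text
t: 11.08
tool_pos: [0.5239, -0.02, 0.2541]
tool_rot: [2.679, 1.636, 0.003]
contact_force: [-0.2, -0.2, 0.0]
opening: 0.0642
```

```bash
python3 - <<'E'
from h import *
plan([.530,-.0267,.18],-0.3,5)
E
```

```text
t 11.07 tcp [ 0.5239 -0.02    0.2541] psi 1.096 q6 0.295 q1 -0.180 tilt 0.0033 open 0.0642 F [-0.16 -0.17  0.04] M [ 0.053 -0.018  0.01 ] e6 1.236
level wx wy [ 0.0033 -0.0004  0.    ]
tx -0.25 ty 0.66 tz 5.96 wz -0.186
tx -0.09 ty 0.15 tz 1.45 wz -0.114
tx 0.00 ty 0.00 tz 0.00 wz 0.000
tx 0.00 ty 0.00 tz 0.00 wz 0.000
tx 0.00 ty 0.00 tz 0.00 wz 0.000
```

Request:
send_rows(
  series=[
    {"tx": -0.25, "ty": 0.65, "tz": 5.0, "wx": 0.003, "wy": 0, "wz": -0.186, "jaw": 0.25},
    {"tx": -0.1, "ty": 0.15, "tz": 2.0, "wx": 0, "wy": 0, "wz": -0.186, "jaw": 0.25},
    {"tx": 0, "ty": 0, "tz": 0.3, "wx": 0, "wy": 0, "wz": -0.1, "jaw": 0.25},
  ],
)

```text
t: 11.45
tool_pos: [0.5309, -0.0273, 0.1794]
tool_rot: [2.216, 2.223, 0.002]
contact_force: [-0.3, -0.3, -0.7]
opening: 0.0639
```

```bash
python3 - <<'E'
from h import *
plan([.530,-.0267,.132],0,2)
im=ctrl.get_image('scene'); crop(im,240,120,340,220,6,'s8.png')
E
```

```text
t 11.45 tcp [ 0.5309 -0.0273  0.1794] psi 1.574 q6 -0.195 q1 -0.191 tilt 0.0032 open 0.0639 F [-0.26 -0.27 -0.74] M [-0.008 -0.01   0.001] e6 0.579
level wx wy [ 0.0031  0.0008 -0.    ]
tx 0.06 ty -0.11 tz 4.74 wz 0.000
tx 0.00 ty 0.00 tz 0.00 wz 0.000
```

View pics/s8.png

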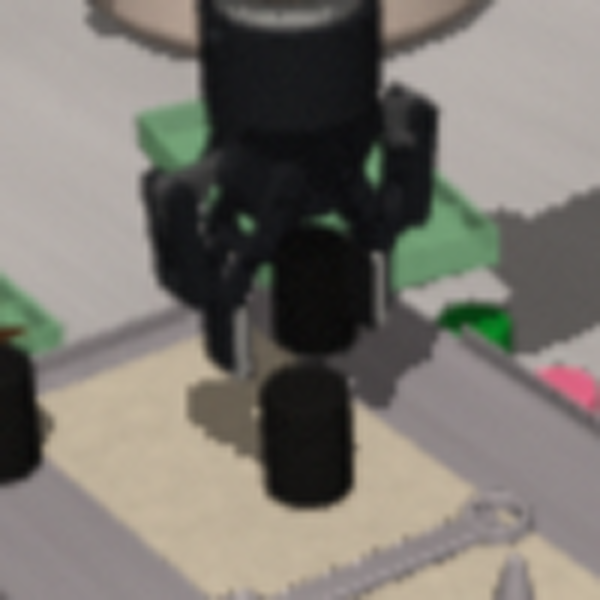

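Request:
send_rows(
  series=[
    {"tx": 0.05, "ty": -0.1, "tz": 2.4, "wx": 0.003, "wy": 0, "wz": 0, "jaw": 0.25},
    {"tx": 0, "ty": 0, "tz": 2.2, "wx": 0, "wy": 0, "wz": 0, "jaw": 0.25},
    {"tx": 0, "ty": 0, "tz": 0.3, "wx": 0, "wy": 0, "wz": 0, "jaw": 0.25},
  ],
)

```text
t: 11.88
tool_pos: [0.5305, -0.0271, 0.1296]
tool_rot: [2.219, 2.221, 0.0]
contact_force: [-0.1, -0.3, -0.1]
opening: 0.064
```

```bash
python3 - <<'E'
from h import *
plan([.530,-.0267,.132],0,2)
E
```

```text
t 11.88 tcp [ 0.5305 -0.0271  0.1296] psi 1.572 q6 -0.191 q1 -0.191 tilt 0.0021 open 0.0640 F [-0.08 -0.28 -0.14] M [ 0.068  0.059 -0.012] e6 -0.005
level wx wy [ 0.0017  0.0013 -0.    ]
tx 0.04 ty -0.05 tz -0.24 wz 0.000
tx 0.00 ty 0.00 tz 0.00 wz 0.000
```

Request:
send_rows(
  series=[
    {"tx": 0, "ty": 0, "tz": -0.2, "wx": 0, "wy": 0, "wz": 0, "jaw": 0.6},
    {"tx": 0, "ty": 0, "tz": 0, "wx": 0, "wy": 0, "wz": 0, "jaw": 0.6},
    {"tx": 0, "ty": 0, "tz": 0, "wx": 0, "wy": 0, "wz": 0, "jaw": 0.6},
    {"tx": 0, "ty": 0, "tz": 0, "wx": 0, "wy": 0, "wz": 0, "jaw": 0.6},
  ],
  squeeze=20,
)

```text
t: 12.38
tool_pos: [0.5324, -0.0274, 0.135]
tool_rot: [2.218, 2.216, 0.005]
contact_force: [0.3, 0.2, -0.6]
opening: 0.0422
```

```bash
python3 - <<'E'
from h import *
st()
E
```

```text
t 12.38 tcp [ 0.5324 -0.0274  0.135 ] psi 1.570 q6 -0.190 q1 -0.191 tilt 0.0071 open 0.0422 F [ 0.31  0.23 -0.57] M [-0.046  0.025 -0.013] e6 -0.000
```

Request:
send_rows(
  series=[
    {"tx": 0, "ty": 0, "tz": 0, "wx": 0, "wy": 0, "wz": 0, "jaw": 0.3},
    {"tx": 0, "ty": 0, "tz": 0, "wx": 0, "wy": 0, "wz": 0, "jaw": 0.3},
    {"tx": 0, "ty": 0, "tz": 0, "wx": 0, "wy": 0, "wz": -0.186, "jaw": 0.3},
    {"tx": 0, "ty": 0, "tz": 0, "wx": 0, "wy": 0, "wz": -0.186, "jaw": 0.3},
    {"tx": 0, "ty": 0, "tz": 0, "wx": 0, "wy": 0, "wz": -0.186, "jaw": 0.3},
  ],
)

```text
t: 13.0
tool_pos: [0.5326, -0.0274, 0.1355]
tool_rot: [1.508, 2.747, 0.002]
contact_force: [-0.3, -0.2, 0.4]
opening: 0.0602
```

```bash
python3 - <<'E'
from h import *
st()
E
```

```text
t 13.00 tcp [ 0.5326 -0.0274  0.1355] psi 2.137 q6 -0.757 q1 -0.191 tilt 0.0078 open 0.0602 F [-0.29 -0.2   0.36] M [ 0.014  0.01  -0.021] e6 1.235
```

Request:
send_rows(
  series=[
    {"tx": 0, "ty": 0, "tz": 0.1, "wx": 0, "wy": 0, "wz": -0.186, "jaw": 0.3},
    {"tx": 0, "ty": 0, "tz": 0, "wx": 0, "wy": 0, "wz": -0.186, "jaw": 0.3},
    {"tx": 0, "ty": 0, "tz": 0, "wx": 0, "wy": 0, "wz": -0.186, "jaw": 0.3},
    {"tx": 0, "ty": 0, "tz": 0, "wx": 0, "wy": 0, "wz": -0.186, "jaw": 0.3},
    {"tx": 0, "ty": 0, "tz": 0, "wx": 0, "wy": 0, "wz": -0.186, "jaw": 0.3},
  ],
)

```text
t: 13.62
tool_pos: [0.5325, -0.0274, 0.1342]
tool_rot: [0.105, 3.133, -0.003]
contact_force: [-0.2, 0.2, -0.5]
opening: 0.0599
```

```bash
python3 - <<'E'
from h import *
plan([.5324,-.0274,.134],0.0,1)
E
```

```text
t 13.62 tcp [ 0.5325 -0.0274  0.1342] psi 3.075 q6 -1.694 q1 -0.191 tilt 0.0074 open 0.0599 F [-0.22  0.23 -0.49] M [-0.011  0.009  0.051] e6 1.235
level wx wy [-0.0019  0.0071  0.    ]
tx 0.01 ty 0.00 tz 0.02 wz 0.000
```

Level the tool, then close.

Request:
send_rows(
  series=[
    {"tx": 0, "ty": 0, "tz": 0, "wx": -0.002, "wy": 0.007, "wz": 0, "jaw": 0.3},
    {"tx": 0, "ty": 0, "tz": 0, "wx": 0, "wy": 0.003, "wz": 0, "jaw": 0.3},
  ],
)

```text
t: 13.88
tool_pos: [0.5324, -0.0274, 0.1342]
tool_rot: [-0.112, -3.136, -0.001]
contact_force: [-0.1, 0.4, 0.4]
opening: 0.0597
```

```bash
python3 - <<'E'
from h import *
plan([.5324,-.0274,.134],0.0,1)
E
```

```text
t 13.88 tcp [ 0.5324 -0.0274  0.1342] psi 3.070 q6 -1.690 q1 -0.191 tilt 0.0036 open 0.0597 F [-0.1   0.45  0.39] M [ 0.035 -0.044  0.033] e6 -0.027
level wx wy [ 0.0002 -0.0036  0.    ]
tx 0.00 ty 0.00 tz 0.02 wz 0.000
```

Request:
send_rows(
  series=[
    {"tx": 0, "ty": 0, "tz": 0, "wx": 0, "wy": -0.003, "wz": 0, "jaw": 0.6},
    {"tx": 0, "ty": 0, "tz": 0, "wx": 0, "wy": 0, "wz": 0, "jaw": 0.6},
    {"tx": 0, "ty": 0, "tz": 0, "wx": 0, "wy": 0, "wz": 0, "jaw": 0.6},
    {"tx": 0, "ty": 0, "tz": 0, "wx": 0, "wy": 0, "wz": 0, "jaw": 0.6},
  ],
  squeeze=30,
)

```text
t: 14.38
tool_pos: [0.5327, -0.0275, 0.1344]
tool_rot: [0.117, 3.139, 0.0]
contact_force: [0.3, -0.9, 0.0]
opening: 0.0408
```

```bash
python3 - <<'E'
from h import *
plan([.4526,.1495,.20],0.0,1)
E
```

```text
t 14.38 tcp [ 0.5327 -0.0275  0.1344] psi 3.067 q6 -1.688 q1 -0.191 tilt 0.0002 open 0.0408 F [ 0.29 -0.86  0.04] M [-0.052 -0.005 -0.051] e6 0.004
level wx wy [ 0.0001  0.0001 -0.    ]
tx 2.72 ty 4.99 tz -1.92 wz 0.000
```

Request:
send_rows(
  series=[
    {"tx": 0, "ty": 0, "tz": -2, "wx": 0, "wy": 0, "wz": 0, "jaw": 0.6},
    {"tx": 0, "ty": 0, "tz": -3, "wx": 0, "wy": 0, "wz": 0, "jaw": 0.6},
    {"tx": 0, "ty": 0, "tz": -3, "wx": 0, "wy": 0, "wz": 0, "jaw": 0.6},
    {"tx": 0, "ty": 0, "tz": 0, "wx": 0, "wy": 0, "wz": 0, "jaw": 0.6},
  ],
)

```text
t: 14.88
tool_pos: [0.5328, -0.0275, 0.2202]
tool_rot: [0.117, 3.138, -0.0]
contact_force: [-0.3, 0.4, -0.4]
opening: 0.041
```

```bash
python3 - <<'E'
from h import *
plan([.4529,.1495,.212],0.0,6,step=.04)
im=ctrl.get_image('scene'); crop(im,240,110,340,220,5,'s9.png')
E
```

```text
t 14.88 tcp [ 0.5328 -0.0275  0.2202] psi 3.067 q6 -1.687 q1 -0.191 tilt 0.0016 open 0.0410 F [-0.3   0.4  -0.41] M [-0.049  0.021  0.056] e6 -0.000
level wx wy [ 0.      0.0016 -0.    ]
tx 1.91 ty 3.51 tz 0.17 wz 0.000
tx 1.91 ty 3.51 tz 0.17 wz 0.000
tx 1.91 ty 3.51 tz 0.17 wz 0.000
tx 1.91 ty 3.51 tz 0.17 wz 0.000
tx 1.64 ty 3.02 tz 0.14 wz 0.000
tx 0.00 ty 0.00 tz 0.00 wz 0.000
```

View pics/s9.png

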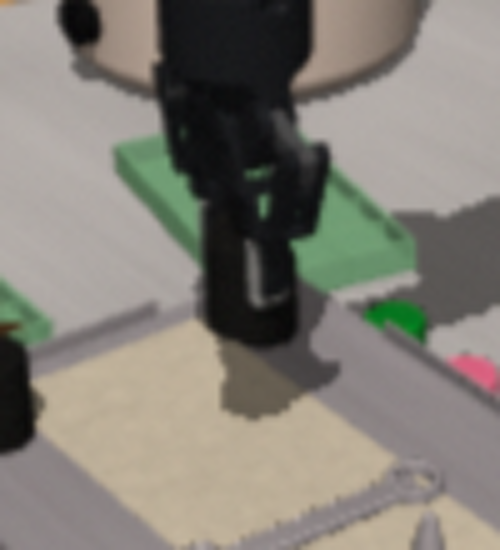

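The cap is lifted in the jaws and clear of the deck. Carrying it to the stud.

Request:
send_rows(
  series=[
    {"tx": 1.9, "ty": 3.5, "tz": 0.1, "wx": 0, "wy": 0.001, "wz": 0, "jaw": 0.6},
    {"tx": 1.9, "ty": 3.5, "tz": 0.1, "wx": 0, "wy": 0, "wz": 0, "jaw": 0.6},
    {"tx": 1.9, "ty": 3.5, "tz": 0.1, "wx": 0, "wy": 0, "wz": 0, "jaw": 0.6},
    {"tx": 1.9, "ty": 3.5, "tz": 0.1, "wx": 0, "wy": 0, "wz": 0, "jaw": 0.6},
    {"tx": 1.5, "ty": 2.8, "tz": 0.1, "wx": 0, "wy": 0, "wz": 0, "jaw": 0.6},
  ],
)

```text
t: 15.55
tool_pos: [0.449, 0.15, 0.2076]
tool_rot: [-0.126, -3.127, 0.0]
contact_force: [0.1, -0.9, -0.6]
opening: 0.0409
```

```bash
python3 - <<'E'
from h import *
plan([.4529,.1495,.205],0.0,2,step=.04)
E
```

```text
t 15.55 tcp [0.449  0.15   0.2076] psi 3.061 q6 -1.327 q1 0.164 tilt 0.0121 open 0.0409 F [ 0.07 -0.94 -0.55] M [0.002 0.009 0.002] e6 -0.423
level wx wy [-0.0006 -0.0121  0.    ]
tx -0.39 ty -0.01 tz 0.26 wz 0.000
tx 0.00 ty 0.00 tz 0.00 wz 0.000
```

Request:
send_rows(
  series=[
    {"tx": -0.4, "ty": 0, "tz": 0, "wx": 0, "wy": -0.012, "wz": 0, "jaw": 0.6},
    {"tx": 0, "ty": 0, "tz": 0, "wx": 0, "wy": 0, "wz": 0, "jaw": 0.6},
  ],
)

```text
t: 15.8
tool_pos: [0.4513, 0.1506, 0.2052]
tool_rot: [-0.121, -3.136, 0.003]
contact_force: [0.5, -0.3, -0.7]
opening: 0.0406
```

```bash
python3 - <<'E'
from h import *
plan([.4529,.1495,.188],0.0,2,step=.04)
im=ctrl.get_image('scene'); crop(im,310,130,410,230,6,'s10.png')
E
```

```text
t 15.80 tcp [0.4513 0.1506 0.2052] psi 3.065 q6 -1.328 q1 0.166 tilt 0.0037 open 0.0406 F [ 0.5  -0.32 -0.67] M [ 0.056 -0.044  0.032] e6 0.005
level wx wy [-0.0018 -0.0032  0.    ]
tx -0.17 ty -0.09 tz 1.72 wz 0.000
tx 0.00 ty 0.00 tz 0.00 wz 0.000
```

View pics/s10.png

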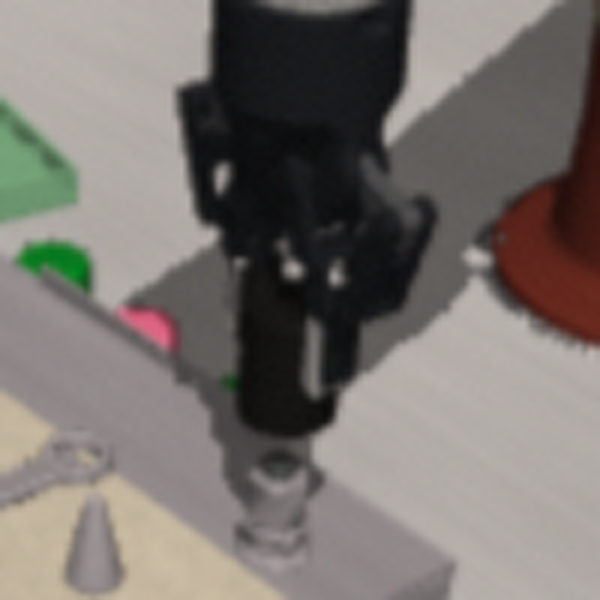

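Request:
send_rows(
  series=[
    {"tx": -0.15, "ty": -0.1, "tz": 0.5, "wx": -0.002, "wy": -0.003, "wz": 0, "jaw": 0.6},
    {"tx": -0.05, "ty": -0.05, "tz": 0.5, "wx": 0, "wy": 0, "wz": 0, "jaw": 0.6},
    {"tx": 0, "ty": 0, "tz": 0.3, "wx": 0, "wy": 0, "wz": 0, "jaw": 0.6},
  ],
)

```text
t: 16.23
tool_pos: [0.4539, 0.1468, 0.191]
tool_rot: [-0.127, -3.138, -0.0]
contact_force: [0.6, -0.2, -0.3]
opening: 0.0408
```

```bash
python3 - <<'E'
from h import *
plan([.4529,.1495,.186],0.0,2,step=.04)
E
```

```text
t 16.23 tcp [0.4539 0.1468 0.191 ] psi 3.061 q6 -1.333 q1 0.157 tilt 0.0010 open 0.0408 F [ 0.59 -0.24 -0.29] M [-0.027  0.025  0.039] e6 -0.002
level wx wy [-0.    -0.001  0.   ]
tx 0.12 ty 0.26 tz 0.50 wz 0.000
tx 0.00 ty 0.00 tz 0.00 wz 0.000
```

Request:
send_rows(
  series=[
    {"tx": 0.1, "ty": 0.2, "tz": 0.3, "wx": 0, "wy": 0, "wz": 0, "jaw": 0.6},
    {"tx": 0, "ty": 0, "tz": 0, "wx": 0, "wy": 0, "wz": 0, "jaw": 0.6},
  ],
)

```text
t: 16.48
tool_pos: [0.4529, 0.1487, 0.1873]
tool_rot: [-0.128, -3.137, 0.0]
contact_force: [0.4, -0.3, -0.9]
opening: 0.0408
```

```bash
python3 - <<'E'
from h import *
plan([.4529,.1495,.186],0.0,2,step=.04)
E
```

```text
t 16.48 tcp [0.4529 0.1487 0.1873] psi 3.060 q6 -1.329 q1 0.161 tilt 0.0019 open 0.0408 F [ 0.36 -0.31 -0.86] M [-0.016  0.002  0.022] e6 0.007
level wx wy [-0.0002 -0.0019  0.    ]
tx 0.01 ty 0.08 tz 0.13 wz 0.000
tx 0.00 ty 0.00 tz 0.00 wz 0.000
```

Request:
send_rows(
  series=[
    {"tx": 0, "ty": 0.07, "tz": 0.8, "wx": 0, "wy": -0.002, "wz": 0, "jaw": 0.6},
    {"tx": 0, "ty": 0, "tz": 0.7, "wx": 0, "wy": 0, "wz": 0, "jaw": 0.6},
  ],
)

```text
t: 16.73
tool_pos: [0.4534, 0.1496, 0.1722]
tool_rot: [0.127, 3.137, 0.0]
contact_force: [-1.3, 0.2, -0.6]
opening: 0.0409
```

```bash
python3 - <<'E'
from h import *
plan([.4529,.1495,.144],0.0,2,step=.04)
E
```

```text
t 16.73 tcp [0.4534 0.1496 0.1722] psi 3.060 q6 -1.327 q1 0.163 tilt 0.0018 open 0.0409 F [-1.26  0.22 -0.61] M [-0.01   0.07  -0.029] e6 0.003
level wx wy [ 0.0002  0.0018 -0.    ]
tx 0.06 ty -0.02 tz 2.82 wz 0.000
tx 0.00 ty 0.00 tz 0.00 wz 0.000
```

Well centred (0.5 mm). Lowering further.

Request:
send_rows(
  series=[
    {"tx": 0.05, "ty": 0, "tz": 1.0, "wx": 0, "wy": 0.002, "wz": 0, "jaw": 0.6},
    {"tx": 0, "ty": 0, "tz": 1.0, "wx": 0, "wy": 0, "wz": 0, "jaw": 0.6},
    {"tx": 0, "ty": 0, "tz": 0.4, "wx": 0, "wy": 0, "wz": 0, "jaw": 0.6},
  ],
)

```text
t: 17.1
tool_pos: [0.4522, 0.1496, 0.1455]
tool_rot: [-0.127, -3.137, 0.0]
contact_force: [-0.3, -0.2, -0.0]
opening: 0.0407
```

```bash
python3 - <<'E'
from h import *
plan([.4529,.1495,.134],0.0,2,step=.04)
E
```

```text
t 17.10 tcp [0.4522 0.1496 0.1455] psi 3.061 q6 -1.327 q1 0.163 tilt 0.0020 open 0.0407 F [-0.25 -0.2  -0.03] M [ 0.011 -0.016 -0.034] e6 0.000
level wx wy [-0.0003 -0.002   0.    ]
tx -0.07 ty -0.01 tz 1.15 wz 0.000
tx 0.00 ty 0.00 tz 0.00 wz 0.000
```

Request:
send_rows(
  series=[
    {"tx": -0.07, "ty": 0, "tz": 0.4, "wx": 0, "wy": -0.002, "wz": 0, "jaw": 0.6},
    {"tx": 0, "ty": 0, "tz": 0.4, "wx": 0, "wy": 0, "wz": 0, "jaw": 0.6},
  ],
)

```text
t: 17.35
tool_pos: [0.4531, 0.1496, 0.137]
tool_rot: [0.127, 3.139, -0.0]
contact_force: [-0.4, 0.1, -0.7]
opening: 0.0405
```

```bash
python3 - <<'E'
from h import *
plan([.4529,.1495,.134],0.0,2,step=.04)
E
```

```text
t 17.35 tcp [0.4531 0.1496 0.137 ] psi 3.061 q6 -1.327 q1 0.163 tilt 0.0004 open 0.0405 F [-0.38  0.06 -0.74] M [0.002 0.015 0.015] e6 0.000
level wx wy [-0.0002  0.0003  0.    ]
tx 0.02 ty -0.01 tz 0.30 wz 0.000
tx 0.00 ty 0.00 tz 0.00 wz 0.000
```

Request:
send_rows(
  series=[
    {"tx": 0, "ty": 0, "tz": 0.25, "wx": 0, "wy": 0, "wz": 0, "jaw": 0.6},
    {"tx": 0, "ty": 0, "tz": 0.1, "wx": 0, "wy": 0, "wz": 0, "jaw": 0.6},
  ],
)

```text
t: 17.6
tool_pos: [0.4533, 0.1496, 0.1344]
tool_rot: [0.127, 3.139, -0.001]
contact_force: [-4.9, -1.3, 8.6]
opening: 0.0409
```

```bash
python3 - <<'E'
from h import *
plan([.4529,.1495,.134],0.0,1,step=.04)
im=ctrl.get_image('scene'); crop(im,310,130,410,230,6,'s11.png')
E
```

```text
t 17.60 tcp [0.4533 0.1496 0.1344] psi 3.061 q6 -1.327 q1 0.163 tilt 0.0004 open 0.0409 F [-4.93 -1.26  8.65] M [-0.196  0.715  0.001] e6 -0.003
level wx wy [-0.0003  0.0003  0.    ]
tx 0.04 ty -0.01 tz 0.04 wz 0.000
```

View pics/s11.png

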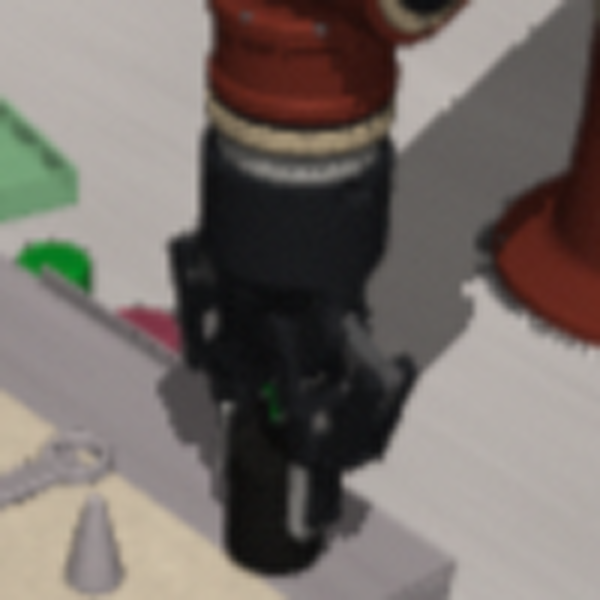

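TCP height 0.1344 equals the height at which the cap was gripped while standing on the deck, with 9 N of contact, so it is seated. Releasing.

Request:
send_rows(
  series=[
    {"tx": 0, "ty": 0, "tz": 0, "wx": 0, "wy": 0, "wz": 0, "jaw": 0.3},
    {"tx": 0, "ty": 0, "tz": 0, "wx": 0, "wy": 0, "wz": 0, "jaw": 0.3},
    {"tx": 0, "ty": 0, "tz": 0, "wx": 0, "wy": 0, "wz": 0, "jaw": 0.3},
  ],
)

```text
t: 18.02
tool_pos: [0.4538, 0.1497, 0.1347]
tool_rot: [0.127, 3.137, 0.0]
contact_force: [-0.1, -0.8, -0.4]
opening: 0.06
```

Request:
send_rows(
  series=[
    {"tx": 0, "ty": 0, "tz": -2, "wx": 0, "wy": 0, "wz": 0, "jaw": 0.3},
    {"tx": 0, "ty": 0, "tz": -5, "wx": 0, "wy": 0, "wz": 0, "jaw": 0.3},
    {"tx": 0, "ty": 0, "tz": -5, "wx": 0, "wy": 0, "wz": 0, "jaw": 0.3},
    {"tx": 3, "ty": -5, "tz": 0, "wx": 0, "wy": 0, "wz": 0, "jaw": 0.3},
    {"tx": 3, "ty": -5, "tz": 0, "wx": 0, "wy": 0, "wz": 0, "jaw": 0.3},
  ],
)

```text
t: 18.65
tool_pos: [0.3847, 0.0543, 0.2578]
tool_rot: [-0.118, -3.139, 0.003]
contact_force: [-0.1, -1.3, 0.8]
opening: 0.0594
```

Request:
send_rows(
  series=[
    {"tx": 3, "ty": -5, "tz": 0, "wx": 0, "wy": 0, "wz": 0, "jaw": 0.3},
    {"tx": 2, "ty": -5, "tz": 0, "wx": 0, "wy": 0, "wz": 0, "jaw": 0.3},
    {"tx": 0, "ty": -5, "tz": 0, "wx": 0, "wy": 0, "wz": 0, "jaw": 0.3},
    {"tx": 0, "ty": 0, "tz": 0, "wx": 0, "wy": 0, "wz": 0, "jaw": 0.3},
  ],
)

```text
t: 19.15
tool_pos: [0.3201, -0.0973, 0.2592]
tool_rot: [0.124, 3.134, -0.008]
contact_force: [-0.2, 0.7, -0.2]
opening: 0.0597
```

```bash
python3 - <<'E'
from h import *
st()
im=ctrl.get_image('scene'); crop(im,200,130,400,280,4,'s12.png')
im=ctrl.get_image('top'); crop(im,235,125,395,275,5,'t12.png')
E
```

```text
t 19.15 tcp [ 0.3201 -0.0973  0.2592] psi 3.063 q6 -2.009 q1 -0.517 tilt 0.0075 open 0.0597 F [-0.17  0.65 -0.24] M [0.015 0.019 0.035] e6 -0.200
```

View pics/s12.png

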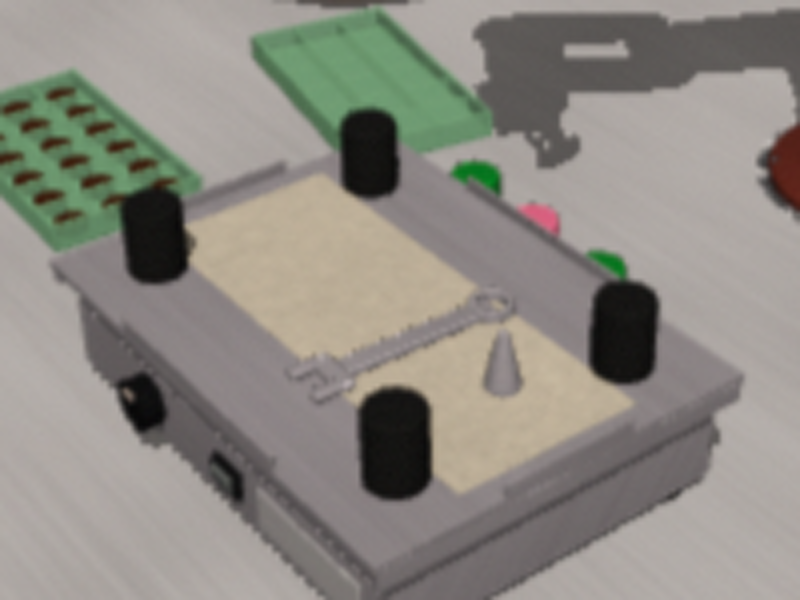

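View pics/t12.png

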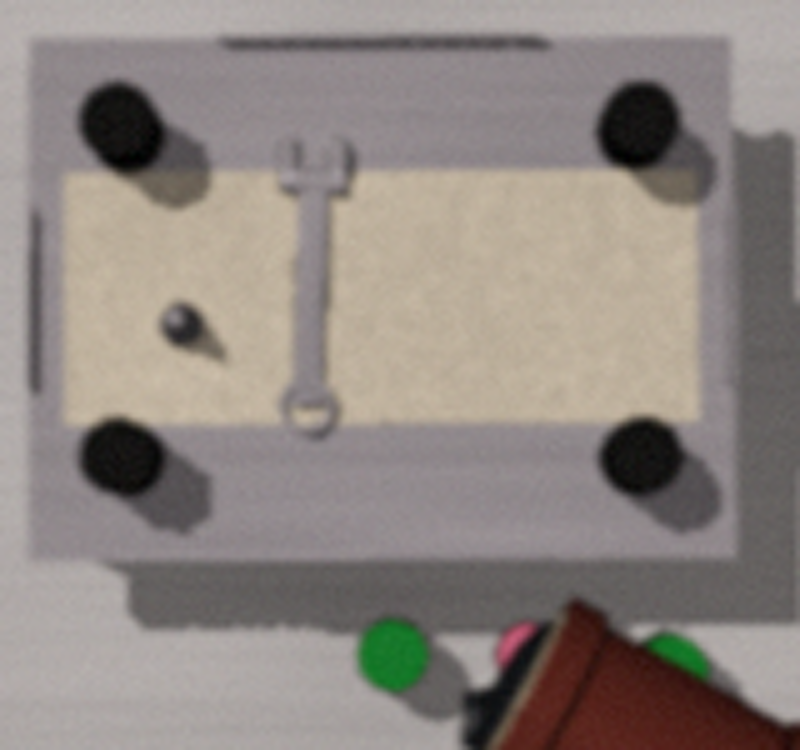

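The cap stands at (121,457) in the top crop, in line with the other caps, upright and level with them. The spanner and nozzle have not moved. Handing in.

```bash
python3 - <<'E'
from station import ctrl
print(ctrl.finish_job())
E
```

```text
the job is handed in; nothing more can be done
None
```

I ran the tall nut down about 5.1 rad, tightened it and let it go. The black cap is back over the bare stud and fully down on the deck, and I handed the job in at about 19 s of the 72 s.

- **Tightening:** the torque jumped from about 0.1 to 0.43 N m when the washer bit. It then rose at the slope you gave to about 0.55 N m, roughly 0.2 rad past the bite and well below the 0.9 N m that would drag the setting nut.
- **Washer tab and setting nut:** I did not measure either one. The pictures are too coarse to show the tab's lag or the setting nut's corner, so these rest on the torque readings and the fingertips staying above the washer.
- **Cap:** by the arm's own readings it went on within about 1 mm of the stud's axis. It reached the same height as when it stood on the deck, with about 9 N of contact. The last pictures show it upright and in line with the other three caps.
- **Everything else:** in the last pictures the spanner and nozzle stand where they were, and the gripper was clear of everything with no contact force. I did not check the things on the bench beyond that; the arm stayed well above them.
- **Disagreement:** the camera put the stud about 2 mm off in y from the axis I fitted while turning the nut (fit error 0.2 mm). I used the fitted axis to place the cap.

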